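Load ferrite slugs into a test cell, clip on and set the selector

TASK

Gather every loose ferrite slug into the blue scoop, then pour them all from the scoop through the orange funnel into the clear tube, and put the empty scoop back upright on its own mat, where it started. Also squeeze the red sprung clip off its white-bladed parking stand and clip it onto the copper terminal blade of the test cell, well down over the edge and upright, and turn the selector until its white pointer line faces the red mark. Leave the solder spool, screwdriver and multimeter where they are.

Things in the scene. Friction and masses are not known exactly. Their poses are not given: they have to be found in the camera images.
- slug1: Dark grey ferrite slug, a plain cylinder 14 mm diameter and 14 mm tall, 12 g, standing on end on the mat at the start. Origin at its centre, z along its axis. May be absent.
- slug2: Dark grey ferrite slug, a plain cylinder 14 mm diameter and 14 mm tall, 12 g, standing on end on the mat at the start. Origin at its centre, z along its axis. May be absent.
- slug3: Dark grey ferrite slug, a plain cylinder 14 mm diameter and 14 mm tall, 12 g, standing on end on the mat at the start. Origin at its centre, z along its axis. May be absent.
- slug4: Dark grey ferrite slug, a plain cylinder 14 mm diameter and 14 mm tall, 12 g, standing on end on the mat at the start. Origin at its centre, z along its axis. May be absent.
- slug5: Dark grey ferrite slug, a plain cylinder 14 mm diameter and 14 mm tall, 12 g, standing on end on the mat at the start. Origin at its centre, z along its axis. May be absent.
- scoop: Blue open scoop, 90 g. Origin at the middle of the pan's underside, z up, spout to its -x. Pan inside 81 x 80 mm (x and y -40 to +40 mm), floor 3 mm thick, walls up to z = 28 mm; in front a 20 degree ramp rises to the lip. Square handle post 16 x 16 mm behind the pan at x = 53 mm, from z = 0 to 70 mm: grip it near z = 55 mm.
- scoop_lip (a point): Middle of the lip of the scoop's spout (scoop frame -76, 0, 15 mm). The ramp starts at x = -38 mm; the side walls (top at z = 31 mm) draw in to 50 mm apart here. Slugs start to slide out at about 60 degrees of tilt; some may need 80 degrees or a shake.
- scoop_mat: Black mat 130 x 90 x 2 mm with two yellow lines, fixed to the bench. The scoop starts with its origin right above this origin, which lies on the bench 10 mm in -x from the mat's middle; same axes as the scoop at yaw 0.
- slug_mat: Thin white mat 100 x 140 x 3 mm, fixed, on which the slugs stand. Origin under its middle, on the bench.
- cell: Fixed test cell, origin on the bench under the axis of tube and funnel, z up. Clear tube 44 mm outside, 38 mm inside, rim at z = 82 mm. Orange funnel over it on a 10 mm steel post at x = 48 mm: outlet 32 mm inside at z = 82 mm, straight to z = 96 mm, then a 58 degree cone to the mouth. Terminal blade beside it at y = +155 mm. Foot plate 12 mm thick.
- funnel (a point): Centre of the funnel's mouth at the rim's height (cell frame 0, 0, 162 mm). Mouth 114 mm inside, 120 mm outside diameter.
- tube_floor (a point): Centre of the tube's inner floor (cell frame 0, 0, 16 mm).
- terminal (a point): Middle of the top edge of the upright copper terminal blade (cell frame 0, 155, 72 mm). The blade is 4 mm thick along y, 40 mm wide along x, and stands 34 mm proud of a black block 50 x 30 mm.
- clip: Red sprung clip, upright like a clothes-peg, 60 g. Origin midway between the tips of its steel jaws, z up to the handles, y across the jaws (squeeze direction). Pivot along x at z = 34 mm; two flat handles 20 mm wide (x) from there to z = 74 mm, leaning outward 0.2 rad each: 42 mm over their tops at rest. At the start its jaws reach 18 mm down over the stand's blade.
- clip_jaw (a joint): Opening of the clip's jaws in rad: 0 with the jaws parallel on a 4 mm blade, -0.12 shut on nothing, 0.4 squeezed to the stop: then the handles are parallel, 24 mm over the outside, and the jaws gape 13 to 17 mm. That takes about 10 N a side at z = 60 mm; the jaws bite with about 7 N.
- clip_bite (a point): Point midway between the steel jaws, 10 mm above their tips (clip frame 0, 0, 10 mm). Jaws 18 mm wide (x), 20 mm tall, 4 mm thick. This frame and the clip's belong to the -y arm and lean with it by 0.2 rad when the clip is fully squeezed; the jaws stay centred between the squeezing fingers.
- clip_stand: Fixed parking stand: grey block 70 x 70 x 36 mm with an upright white blade 4 mm thick (y) and 40 mm wide (x) up to z = 72 mm in its middle. Origin on the bench under the middle.
- selector (a joint): Angle of the selector knob in rad, 0 to 6.28, growing clockwise seen from above. Turns stiffly (0.03 N m) and stays where it is left.
- selector_grip (a point): On the selector's axis, at the height to grip: 7 mm below the top of its black bar, which is 42 mm long (x) by 14 mm wide (y) and 32 mm tall. Turns with the knob; the white pointer line on top points to this frame's -x.
- dial_mark: Red mark on the top of the selector box, 41 mm from the selector's axis. Origin on the axis, on the box top (50 mm above the bench); the mark lies towards its -x. The pointer faces the mark when selector_grip and dial_mark have the same yaw.
- meter: White selector box 120 x 110 x 50 mm, fixed; origin under its middle, on the bench; the selector stands in the middle of its top.
- spool: Bystander: yellow solder spool 48 mm diameter, 42 mm tall, standing; origin at its underside.
- driver: Bystander: screwdriver 170 mm long with a red handle 26 mm thick, lying; origin under its middle.
- multimeter: Bystander: orange hand multimeter 75 x 145 x 34 mm, lying; origin under its middle.
There are look-alikes about, which are no part of the job. Of the things like the meter, leave any that is brown, pink or yellow; of the rest the larger one is meant.

How it is judged:
By the outcome, as a careful person would: the job done as asked, in the order asked, and still so for the second after the job is handed in, with the robot touching nothing.
Of slug1, slug2, slug3, slug4, slug5 only 3 to 5 are there at a start; the rules pass over those that are not, and their reading is None.
At some moment in a run one of scoop, slug1, slug2, slug3, slug4, slug5 may be knocked a few centimetres aside while the robot is not near it.
It also fails if it takes over 210 s, if anything falls off the work surface, if the arm or the gripper's body presses on something with over 40 N, if the wrist force passes 120 N, or if a joint passes its speed limit or range.

ROBOT

A 6-joint arm with a two-finger parallel gripper is mounted at the origin on the work surface. World frame = base frame: x ahead of the robot, y to its left, z up, the work surface at z = 0. Lengths are in m, angles in rad, forces in N, time in s.
With the tool pointing down it reaches from about 0.35 to 0.775 m from the base axis. Payload 5.5 kg.
Tool frame: the origin (TCP) lies on the centre line of the jaws, within the pads' length; the fingertips stand 11 mm ahead of it and the grasp point (between the pads) lies 8 mm behind it (env.tip_reach is the distance from the TCP to the fingertips, in m); z points along the fingers, x is the direction in which the jaws open and shut, and the axes are right-handed (so a half turn about z gives the same grasp; the last joint's range is limited). The gripper opens to 85 mm and grips with 20 to 120 N. Pads are 22 mm wide; open, the fingers measure 114 mm over their backs; the gripper's body (76 mm by 85 mm) begins 54 mm behind the grasp point. The pads swing forward as they close: fully open they stand 13 mm farther back than shut.
Start: joints at [-1.461, 0.313, 0.046, 1.304, 0, 1.431], TCP at [0.142, -0.557, 0.242] pointing down, gripper open.
Joint ranges: [-2.76, 2.76], [-0.86, 1.69], [-1.03, 1.26], [-2.2, 2.34], [-1.47, 1.5], [-3.14, 3.14]. Speed limits (rad/s): [2.57, 2.57, 3.14, 3.14, 3.14, 3.14].

INTERFACE

Orientations are given as a unit quaternion [w, x, y, z].
In Python, from workcell import env gives the robot as it stands.
- The arm moves only by the tool carry_out, never from a script. Its argument "moves" is one flat list of numbers, 7 for each row, row after row: the gripper command: -1 is shut, 1 is fully open, values between are in proportion, then the shift along the tool's x, y, z in m, then the turn, a rotation vector about the tool's x, y, z in degrees. A call has exactly 5 rows; each row shifts and turns the pose as measured when the row begins, along the tool's axes as they then stand; what a row does not reach is not made up. A row lasts 1/8 s, in which the tool goes at most 62.5 mm and 10.7 degrees, less where a joint would pass 70% of its speed; a pose out of reach is approached as far as the arm can. A call is refused whole if a number of a shift passes 0.0625 or a number of a turn 10.7, either way. A call with a gripper value outside its range is refused whole. The fingers move at their own pace and stop on an object; "squeeze" is the grip in N (left out, the last holds). Time passes only in rows, so rows that do not move let the fingers close, or fill a call up. It gives the time, the measured TCP pose, the force and the opening at its end, in the units of the state.
- env.get_state(): the state, without advancing time (a new reading comes with each control period).
- env.read_camera(name): name is "scene" or "top"; returns the picture (480x640x3 uint8, red, green, blue); there is no depth.
- env.calibration(name): a dict with "camera_matrix" (3x3 intrinsics, pixels), "rvec" (rotation vector, rad) and "tvec" (3), from world to camera coordinates, as OpenCV has them. Camera axes: x right, y down, z forward; pixel columns grow to the right and rows downward; lengths in m; the calibration is good to about 2 mm. A picture is of the moment at which its call begins. calibration takes no time and is no camera call.
- env.hand_in(): hands the job in, once; it reports no verdict.
The state is a dict: "clock": time; "joint_pos": joint angles; "qvel": joint speeds; "tau": joint torques, N m; "tcp_pos": TCP position; "orientation": TCP orientation; "wrist_force": force on the tool from outside, world axes, zero at the start; "ft_torque": the same for the moment, N m; "finger_gap": finger opening in m.
Only numpy, scipy, OpenCV 4.12 (cv2) and the standard library are available. Lean on these libraries where they do the work, as an engineer would, in place of code of your own. Each camera call takes 0.05 s, during which the arm holds its last target. There are 200 camera calls.

## Working session

There is one attempt and no reset: what is moved stays moved. The work goes in short steps, Python scripts to look and compute and a tool call to move; the robot and the scene stay as the last step left them, time stands still between calls to the robot, and variables do not carry over. Pictures are saved under pics/ and viewed, about 12 in all and at most 16, crops included, and the job is handed in when it is done.

Besides the shell and the picture viewer there is one more tool, called after "Request:" as a command line: name --argument value ..., lists and objects as JSON in quotes. carry_out: Moves the arm, as the interface text tells. Its arguments: {"type":"object","properties":{"moves":{"type":"array"},"squeeze":{"type":"number"}},"required":["moves"]}

```bash
ls; mkdir -p pics
cat > h.py <<'E'
import numpy as np,cv2
from workcell import env
from scipy.spatial.transform import Rotation as R
def snap(n,f):
    a=env.read_camera(n); cv2.imwrite('pics/'+f,a[:,:,::-1]); return a
def cal(n):
    c=env.calibration(n); K=np.array(c['camera_matrix'],float); M=cv2.Rodrigues(np.array(c['rvec'],float))[0]; t=np.array(c['tvec'],float).ravel(); return K,M,t
def ray(n,uv):
    K,M,t=cal(n); d=M.T@np.linalg.solve(K,[uv[0],uv[1],1.]); return -M.T@t,d
def atz(n,uv,z):
    o,d=ray(n,uv); return o+d*(z-o[2])/d[2]
def proj(n,p):
    K,M,t=cal(n); q=K@(M@np.array(p,float)+t); return q[:2]/q[2]
def tri(a,b):
    (o1,d1),(o2,d2)=ray('scene',a),ray('top',b)
    s=np.linalg.lstsq(np.c_[d1,-d2],o2-o1,rcond=None)[0]
    p,q=o1+s[0]*d1,o2+s[1]*d2
    return (p+q)/2,np.linalg.norm(p-q)
def tool():
    s=env.get_state(); w,x,y,z=s['orientation']; return np.array(s['tcp_pos']),R.from_quat([x,y,z,w])
def rel(p,yaw=None):
    "shift in tool axes to world TCP p; and turn"
    t,r=tool(); print('shift mm',np.round(r.inv().apply(np.array(p)-t)*1000,1),'toolx',np.round(r.as_matrix()[:,0],3),'toolz',np.round(r.as_matrix()[:,2],3))
E
python3 - <<'E'
from h import *
np.set_printoptions(suppress=True,precision=4)
snap('scene','s0.png');snap('top','t0.png')
for n in('scene','top'):print(n,*cal(n),ray(n,(320,240)))
print(env.get_state()); print(tool()[1].as_matrix())
E
```

```text
pics
scene [[510.7366   0.     310.4097]
 [  0.     510.7366 233.0523]
 [  0.       0.       1.    ]] [[-0.4393  0.8982  0.0182]
 [ 0.7055  0.3575 -0.6119]
 [-0.5561 -0.256  -0.7907]] [ 0.4081 -0.2459  1.584 ] (array([1.2336, 0.1268, 1.0946]), array([-0.5547, -0.2343, -0.7987]))
top [[614.188    0.     314.4374]
 [  0.     614.188  236.0955]
 [  0.       0.       1.    ]] [[ 0.013  -0.9999  0.003 ]
 [-0.9836 -0.0133 -0.1801]
 [ 0.1801 -0.0006 -0.9836]] [-0.1807  0.5685  1.9536] (array([ 0.2096, -0.172 ,  2.0246]), array([ 0.174 , -0.0097, -0.9848]))
{'clock': 0.1, 'joint_pos': array([-1.4606,  0.3139,  0.0451,  1.3036,  0.    ,  1.4312]), 'qvel': array([ 0.002 , -0.0023,  0.0036, -0.0001, -0.0011,  0.0014]), 'tau': array([  0.0008, -48.1727,  29.9243,   0.0127,  -0.0001,  -0.    ]), 'tcp_pos': array([ 0.1421, -0.5567,  0.2415]), 'orientation': array([-0.0006,  0.7897, -0.6135, -0.0006]), 'wrist_force': array([ 0.6055, -0.1062,  0.7722]), 'ft_torque': array([-0.0288, -0.0011,  0.01  ]), 'finger_gap': 0.08515235082350246}
[[ 0.2472 -0.969  -0.0002]
 [-0.969  -0.2472  0.0016]
 [-0.0016 -0.0002 -1.    ]]
```

View pics/s0.png

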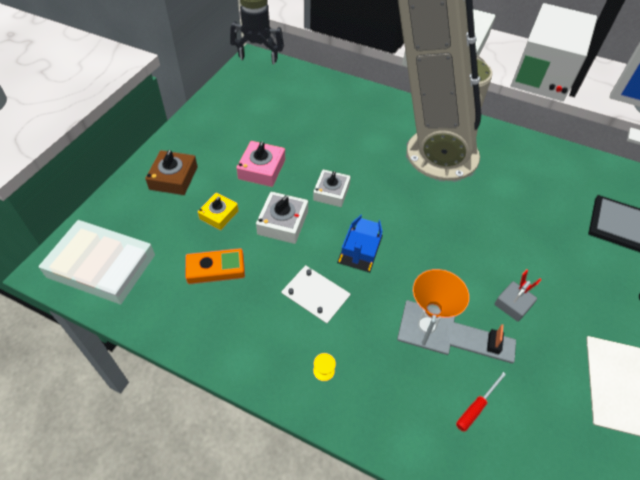

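View pics/t0.png

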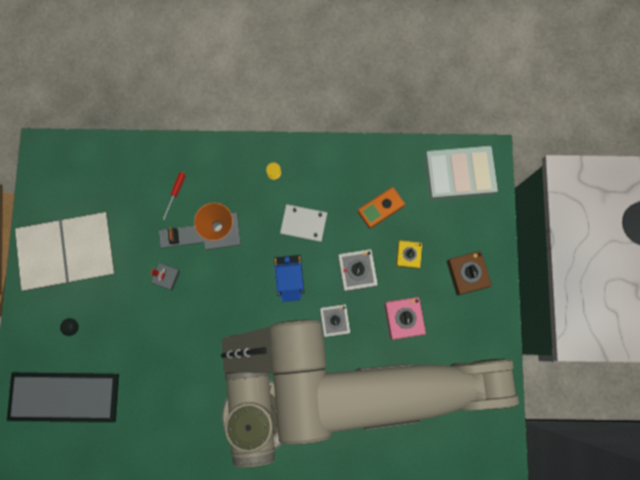

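The scene view shows the large white selector box at (283,215), a small white one at (332,186) and the brown, pink and yellow look-alikes. It also shows the scoop at (362,242), slugs at (309,272), (291,291) and (320,310), the cell at (440,300) and the clip on its stand at (520,295). In the top view the large white box is at (358,269) and the scoop at (290,278). Next I'll crop closer.

Run:
```python
from h import *
s=cv2.imread('pics/s0.png');t=cv2.imread('pics/t0.png')
def c(a,x,y,w,h,k=5):return cv2.resize(a[y:y+h,x:x+w],None,fx=k,fy=k,interpolation=cv2.INTER_CUBIC)
# scene: left region x250-400,y165-325 
a=np.hstack([c(s,250,180,80,60),c(s,335,210,80,60)])
b=np.hstack([c(s,275,260,80,60),c(s,480,250,80,60)])
# bottom
cv2.imwrite('pics/c1.png',np.vstack([a,b]))
a=np.hstack([c(t,325,240,80,60),c(t,255,245,80,60)])
b=np.hstack([c(t,270,195,80,60),c(t,130,220,80,60)])
cv2.imwrite('pics/c2.png',np.vstack([a,b]))
```

```text
(no output)
```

View pics/c1.png

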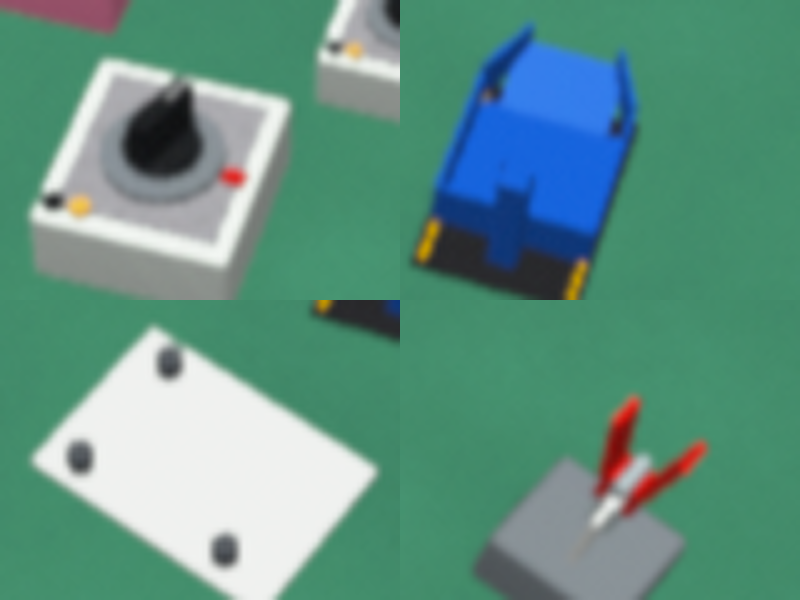

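View pics/c2.png

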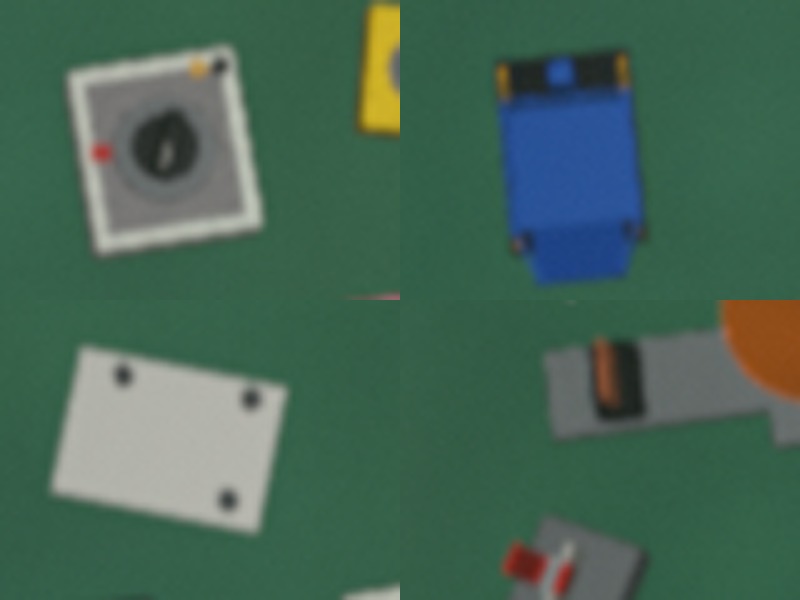

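c1 and c2 show three slugs. They also show the big white box with its red mark at about scene (296,215) and top (345,270), and the scoop's spout pointing to -x (towards the base). The clip jaws sit over the white blade. I'm taking the large white box, and I'll zoom in on its pointer, the clip and the terminal.

Run:
```python
from h import *
# average frames to cut noise
S=np.mean([env.read_camera('scene').astype(float) for _ in range(4)],0)
T=np.mean([env.read_camera('top').astype(float) for _ in range(4)],0)
np.save('S.npy',S);np.save('T.npy',T)
def c(a,x,y,w,h,k=10,g=1.):
    b=a[y:y+h,x:x+w,::-1]; b=255*(b/255)**g
    return cv2.resize(np.clip(b,0,255).astype(np.uint8),(400,300),interpolation=cv2.INTER_CUBIC)
cv2.imwrite('pics/c3.png',np.vstack([np.hstack([c(S,264,190,40,30,10,.5),c(T,338,255,40,30,10,.5)]),np.hstack([c(S,495,265,53.3.__int__(),40),c(T,143,255,53,40)])]))
cv2.imwrite('pics/c4.png',np.vstack([np.hstack([c(S,470,310,80,60),c(T,145,215,80,60)]),np.hstack([c(S,390,260,100,75),c(T,180,190,80,60)])]))
```

```text
(no output)
```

View pics/c3.png

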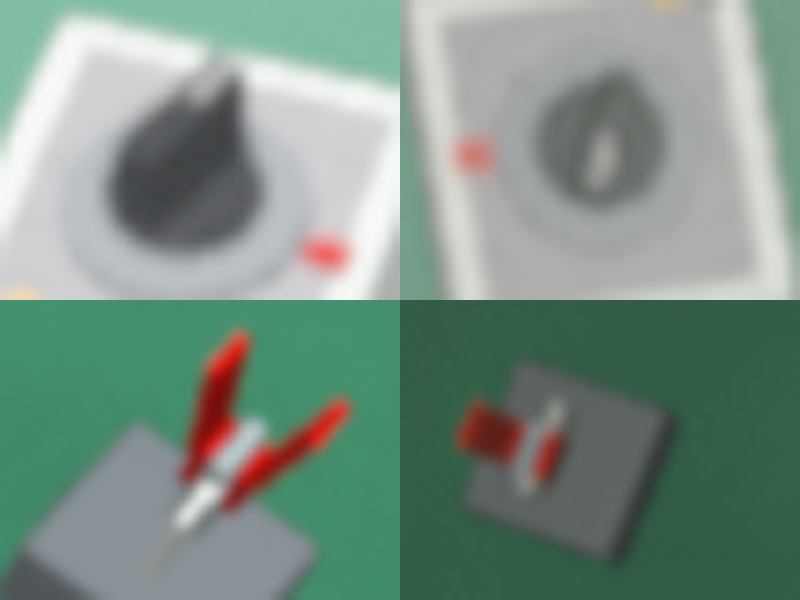

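View pics/c4.png

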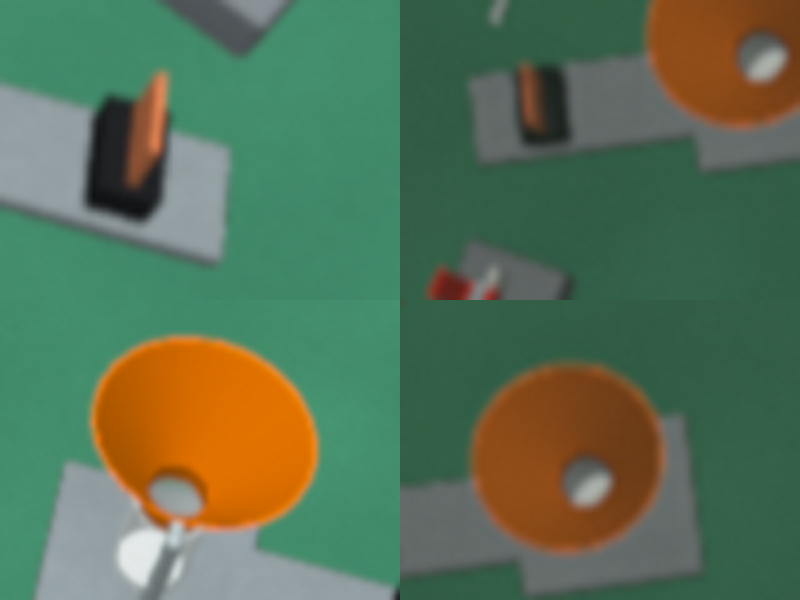

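c3 shows the pointer line running from the knob centre towards world -x: end near top (357.3,273.3), scene (285.8,195.4). The stand blade's ends are near top (163,269) and (159,280). c4 shows the funnel, the tube, and the copper blade on its black block at about top (173,235). Next I fit poses from both views.

```bash
cat > fit.py <<'E'
from h import *
from scipy.optimize import least_squares
np.set_printoptions(suppress=True,precision=4)
def px(o,k,*pts): return [(o[0]+(p[0]+.5)/k-.5,o[1]+(p[1]+.5)/k-.5) for p in pts]
def fit(name,obs,x0,fz=True):
    "obs: list (cam,uv,local)"
    def w(p,l): return R.from_euler('z',p[3]).apply(l)+p[:3]
    f=lambda p: np.r_[np.concatenate([proj(c,w(p,l))-uv for c,uv,l in obs]), [] if fz else 1e4*p[2]]
    r=least_squares(f,x0,loss='soft_l1',f_scale=1.)
    print(name,r.x,'rms px',np.sqrt(np.mean(r.fun**2)).round(2)); return r.x
E
cat > m.py <<'E'
from fit import *
T,S='top','scene'
# meter
L=[(.06,.055,.05),(.06,-.055,.05),(-.06,-.055,.05),(-.06,.055,.05)]
o=[(T,u,l) for u,l in zip(px((325,240),5,(68,72),(232,47),(262,225),(97,255)),L)]+[(S,u,l) for u,l in zip(px((250,180),5,(228,268),(35,210),(105,60),(290,100)),L)]
fit('meter',o,[.45,-.2,0,0.1])
print('mark',tri(px((250,180),5,(233,177))[0],px((325,240),5,(102,153))[0]))
print('ptr end',tri(px((264,190),10,(222,58))[0],px((338,255),10,(197,187))[0]))
print('bar back end z.1?',[atz(T,px((338,255),10,(225,70))[0],z) for z in(.085,.1)],[atz(T,px((338,255),10,(197,187))[0],z) for z in(.085,.1)])
# stand
L=[(.035,.035,.036),(.035,-.035,.036),(-.035,-.035,.036),(-.035,.035,.036)]
o=[(T,u,l) for u,l in zip(px((143,255),7.52,(125,60),(275,112),(210,255),(65,200)),L)]
o+=[(S,u,l) for u,l in zip(px((495,265),7.52,(25,245),(140,125),(318,250)),[L[1],L[2],L[3]])]
o+=[(T,u,l) for u,l in zip(px((143,255),7.52,(155,110),(125,190)),[(.02,0,.072),(-.02,0,.072)])]
fit('stand',o,[.5,.4,0,-.3])
# scoop
o=[(T,u,l) for u,l in zip(px((255,245),5,(135,283),(228,275),(160,72),(97,65),(228,50)),[(-.076,.026,.031),(-.076,-.026,.031),(.053,0,.07),(.075,.045,.002),(.075,-.045,.002)])]
o+=[(S,u,l) for u,l in zip(px((335,210),5,(115,185),(12,265)),[(.053,0,.07),(.075,-.045,.002)])]
fit('scoop',o,[.45,.0,0,.05])
# slugs
for a,b in zip(px((275,260),5,(170,62),(80,157),(225,250)),px((270,195),5,(228,200),(251,100),(123,75))): print('slug',tri(a,b),atz(T,b,.012))
L=[(.05,.07,.003),(.05,-.07,.003),(-.05,-.07,.003),(-.05,.07,.003)]
fit('smat',[(T,u,l) for u,l in zip(px((270,195),5,(80,47),(288,85),(260,233),(50,192)),L)],[.6,0,0,-.2],False)
# funnel
def orange(n,x,y,w,h):
    a=np.load(n[0].upper()+'.npy')[y:y+h,x:x+w].astype(np.float32); m=((a[...,0]>1.7*a[...,2])&(a[...,0]>a[...,1]*1.4)&(a[...,0]>90)).astype(np.uint8)
    c=max(cv2.findContours(m,cv2.RETR_EXTERNAL,cv2.CHAIN_APPROX_NONE)[0],key=len); h_=cv2.convexHull(c)[:,0]
    e=cv2.fitEllipse(h_.astype(np.float32)); return (e[0][0]+x,e[0][1]+y),e
a,ea=orange('scene',400,255,80,75);b,eb=orange('top',185,195,55,55)
print(ea,eb); F=tri(a,b); print('funnel',F)
for z in(.038,):
    B=[atz(T,u,z) for u in px((145,215),5,(143,104),(115,65),(163,65),(170,142),(125,145))]; print('block',B)
d=B[0]-F[0]; print('cell yaw',np.arctan2(-d[0],d[1]),'dist',np.hypot(d[0],d[1]))
E
python3 m.py
```

```text
meter [ 0.4633 -0.3133 -0.0048  0.1692] rms px 0.67
mark (array([ 0.4604, -0.273 ,  0.0481]), np.float64(0.0012861087311131128))
ptr end (array([ 0.4458, -0.3103,  0.0927]), np.float64(0.00025190571879883493))
bar back end z.1? [array([ 0.4843, -0.3196,  0.085 ]), array([ 0.4822, -0.3185,  0.1   ])] [array([ 0.4467, -0.3107,  0.085 ]), array([ 0.4448, -0.3096,  0.1   ])]
stand [ 0.4374  0.3147 -0.0057 -0.3501] rms px 0.76
scoop [ 0.4382 -0.0899 -0.0085  0.1134] rms px 0.65
slug (array([ 0.5838, -0.175 ,  0.0074]), np.float64(0.001561182194864136)) [ 0.5833 -0.1757  0.012 ]
slug (array([ 0.653 , -0.1901,  0.0054]), np.float64(0.0005441138904764128)) [ 0.6517 -0.1903  0.012 ]
slug (array([ 0.6687, -0.1034,  0.0068]), np.float64(0.0011349205936903206)) [ 0.6677 -0.1041  0.012 ]
smat [ 0.6262 -0.1358  0.     -0.1759] rms px 0.39
((40.411399841308594, 38.3989372253418), (47.46247100830078, 56.787017822265625), 112.7987060546875) ((28.09442901611328, 26.320161819458008), (36.85378646850586, 38.31190490722656), 65.46312713623047)
funnel (array([0.5942, 0.1427, 0.1554]), np.float64(0.0008931131703720235))
block [array([0.5695, 0.291 , 0.038 ]), array([0.5953, 0.3108, 0.038 ]), array([0.5957, 0.2792, 0.038 ]), array([0.5444, 0.2719, 0.038 ]), array([0.542 , 0.3013, 0.038 ])]
cell yaw 0.16552175861687662 dist 0.15037766493177926
```

```bash
cat >> h.py <<'E'
def down(deg):
    p=np.radians(deg);c,s=np.cos(p),np.sin(p); return R.from_matrix(np.array([[c,s,0],[s,-c,0],[0,0,-1.]]))
def plan(*wps,step=.06,ang=10.,p0=None):
    "wps: (pos,R) ; prints rows x y z rx ry rz"
    p,r=p0 or tool()
    for P,Q in wps:
        P=np.array(P,float); Q=Q or r
        rv=(r.inv()*Q).as_rotvec(); n=int(np.ceil(max(np.linalg.norm(P-p)/step,np.degrees(np.linalg.norm(rv))/ang,1e-6)))
        for i in range(n):
            rr=r*R.from_rotvec(rv*i/n); d=rr.inv().apply((P-p)/n)
            print(i+1,np.round(d,4).tolist(),np.round(np.degrees(rv/n),1).tolist())
        print('--'); p,r=P,Q
def st():
    s=env.get_state(); t,r=tool(); m=r.as_matrix()
    print('t',round(s['clock'],2),'tcp',np.round(t,4),'head',round(np.degrees(np.arctan2(m[1,0],m[0,0])),1),'z',np.round(m[:,2],3),'F',np.round(s['wrist_force'],1),'gap',round(s['finger_gap'],4),'q',np.round(s['joint_pos'],2))
E
sed -i 's/,True)$/,True)/; s/def fit(name,obs,x0,fz=True)/def fit(name,obs,x0,fz=False)/' fit.py
python3 m.py | grep -E 'meter|stand|scoop'; python3 -c "
from h import *
plan(([.5835,-.1755,.13],down(0)))
print(env.tip_reach)"
```

```text
meter [ 0.464  -0.3125 -0.      0.167 ] rms px 0.78
stand [ 0.4385  0.3138 -0.     -0.3493] rms px 0.9
scoop [ 0.4385 -0.0905 -0.      0.127 ] rms px 0.94
1 [-0.0261, -0.0522, 0.0112] [0.0, -0.0, -7.6]
2 [-0.019, -0.0552, 0.0112] [0.0, -0.0, -7.6]
3 [-0.0115, -0.0572, 0.0112] [0.0, -0.0, -7.6]
4 [-0.0039, -0.0582, 0.0112] [0.0, -0.0, -7.6]
5 [0.0038, -0.0582, 0.0112] [0.0, -0.0, -7.6]
6 [0.0114, -0.0572, 0.0112] [0.0, -0.0, -7.6]
7 [0.0189, -0.0552, 0.0112] [0.0, -0.0, -7.6]
8 [0.026, -0.0522, 0.0112] [0.0, -0.0, -7.6]
9 [0.0326, -0.0484, 0.0112] [0.0, -0.0, -7.6]
10 [0.0387, -0.0436, 0.0112] [0.0, -0.0, -7.6]
--
0.011Traceback (most recent call last):
  File "m.py", line 23, in <module>
    fit('smat',[(T,u,l) for u,l in zip(px((270,195),5,(80,47),(288,85),(260,233),(50,192)),L)],[.6,0,0,-.2],False)
    ~~~^^^^^^^^^^^^^^^^^^^^^^^^^^^^^^^^^^^^^^^^^^^^^^^^^^^^^^^^^^^^^^^^^^^^^^^^^^^^^^^^^^^^^^^^^^^^^^^^^^^^^^^^^^^
  File "fit.py", line 9, in fit
    r=least_squares(f,x0,loss='soft_l1',f_scale=1.)
    return func(*args, **kwargs)
    result = trf(vector_fun.fun, vector_fun.jac, x0, f0,
[... 1230 characters left out ...]
_1d(self.fun(x))
                         ~~~~~~~~^^^
    return self.f(x, *self.args, **self.kwargs)
           ~~~~~~^^^^^^^^^^^^^^^^^^^^^^^^^^^^^^
  File "fit.py", line 8, in <lambda>
    f=lambda p: np.r_[np.concatenate([proj(c,w(p,l))-uv for c,uv,l in obs]), [] if fz else 1e4*p[2]]
                                      ~~~~^^^^^^^^^^
  File "h.py", line 13, in proj
    K,M,t=cal(n); q=K@(M@np.array(p,float)+t); return q[:2]/q[2]
          ~~~^^^
  File "h.py", line 7, in cal
    c=env.calibration(n); K=np.array(c['camera_matrix'],float); M=cv2.Rodrigues(np.array(c['rvec'],float))[0]; t=np.array(c['tvec'],float).ravel(); return K,M,t
ValueError: time passes only in moves, steps and waits
```

Request:
carry_out --moves '[0,-0.0261,-0.0522,0.0112,0,0,-7.6,0,-0.019,-0.0552,0.0112,0,0,-7.6,0,-0.0115,-0.0572,0.0112,0,0,-7.6,0,-0.0039,-0.0582,0.0112,0,0,-7.6,0,0.0038,-0.0582,0.0112,0,0,-7.6]' --squeeze 30

```text
clock: 1.12
tcp_pos: [0.3649, -0.3649, 0.1854]
orientation: [0.003, 0.948, -0.318, 0.002]
wrist_force: [-0.8, -0.9, -0.5]
finger_gap: 0.0426
```

Request:
carry_out --moves '[0,0.0114,-0.0572,0.0112,0,0,-7.6,0,0.0189,-0.0552,0.0112,0,0,-7.6,0,0.026,-0.0522,0.0112,0,0,-7.6,0,0.0326,-0.0484,0.0112,0,0,-7.6,0,0.0387,-0.0436,0.0112,0,0,-7.6]'

```text
clock: 1.75
tcp_pos: [0.5884, -0.1627, 0.1284]
orientation: [0.005, 1.0, 0.02, 0.003]
wrist_force: [0.2, -0.9, 0.3]
finger_gap: 0.0428
```

```bash
cat > slugs.py <<'E'
from h import *
a=np.mean([env.read_camera('top').astype(float) for _ in range(2)],0); b=np.mean([env.read_camera('scene').astype(float) for _ in range(2)],0)
def blobs(n,a,x,y,w,h,th):
    g=a[y:y+h,x:x+w].mean(2); W=np.clip(th-g,0,None)
    k,l,s,c=cv2.connectedComponentsWithStats((W>0).astype(np.uint8))
    out=[]
    for i in range(1,k):
        if 4<s[i,4]<80:
            m=l==i; yy,xx=np.nonzero(m); ww=W[m]; u=((xx*ww).sum()/ww.sum()+x,(yy*ww).sum()/ww.sum()+y)
            out.append((np.round(u,1).tolist(),int(s[i,4]),np.round(atz(n,u,.012),4).tolist()))
    return out
for o in blobs('top',a,265,190,75,60,75): print('top',o)
for o in blobs('scene',b,262,258,100,68,75): print('scene',o)
st()
E
python3 slugs.py; python3 -c "
from h import *
plan(([.5835,-.1755,.13],down(0)),([.5835,-.1755,.02],down(0)))"
```

```text
top ([265.6, 194.0], 22, [0.7204, -0.0068, 0.012])
top ([314.8, 229.0], 51, [0.6021, -0.174, 0.012])
top ([327.2, 223.0], 6, [0.6233, -0.2155, 0.012])
top ([313.6, 241.5], 29, [0.5598, -0.1707, 0.012])
top ([338.2, 247.1], 8, [0.5422, -0.2525, 0.012])
scene ([308.8, 258.2], 10, [0.548, -0.1911, 0.012])
t 1.95 tcp [ 0.5871 -0.1629  0.1279] head 2.1 z [ 0.004 -0.009 -1.   ] F [-1.1  0.2  0.8] gap 0.0425 q [-0.4   0.43 -0.07  1.06 -0.01  1.14]
1 [-0.004, 0.0124, -0.002] [0.5, -0.2, 2.1]
--
1 [0.0, 0.0, 0.055] [0.0, 0.0, 0.0]
2 [0.0, 0.0, 0.055] [0.0, 0.0, 0.0]
--
```

Request:
carry_out --moves '[0,-0.004,0.0124,-0.002,0.5,-0.2,2.1,0,0,0,0.05,0,0,0,0,0,0,0.05,0,0,0,0,0,0,0.005,0,0,0,0,0,0,0,0,0,0]'

```text
clock: 2.58
tcp_pos: [0.5819, -0.1869, 0.0289]
orientation: [0.002, 1.0, -0.01, 0.003]
wrist_force: [0.6, 0.0, 1.2]
finger_gap: 0.0426
```

```bash
python3 -c "
from h import *
st();plan(([.5835,-.1755,.018],down(0)))
S=snap('scene','g.png');T=snap('top','g2.png')
c=lambda a,x,y:cv2.resize(a[y:y+60,x:x+80,::-1],None,fx=5,fy=5,interpolation=cv2.INTER_CUBIC)
cv2.imwrite('pics/g1.png',np.hstack([c(S,275,240),c(T,270,205)]))"
```

```text
t 2.58 tcp [ 0.5819 -0.1869  0.0289] head -1.2 z [ 0.006 -0.004 -1.   ] F [0.6 0.  1.2] gap 0.0426 q [-0.44  0.52 -0.19  0.85 -0.    1.15]
1 [0.0013, -0.0114, 0.0109] [0.2, -0.4, -1.2]
--
```

View pics/g1.png

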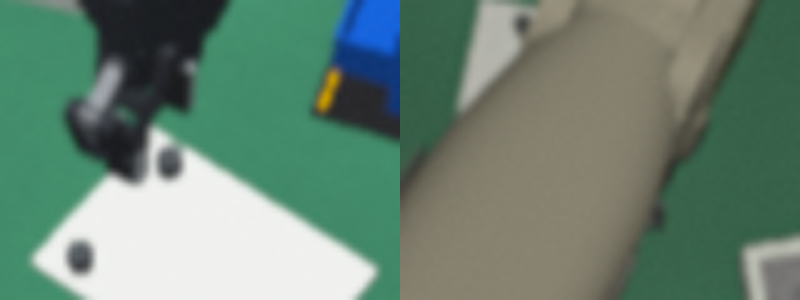

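The slug stands just beside the open fingers, at crop (170,160). The tool overshot by 11 mm in y, so I'll correct.

Request:
carry_out --moves '[0,0.0013,-0.0114,0.0,0.2,-0.4,-1.2,0,0,0,0,0,0,0,0,0,0,0.0,0,0,0,0,0,0,0.0,0,0,0,0,0,0,0,0,0,0]'

```text
clock: 3.3
tcp_pos: [0.587, -0.1748, 0.0339]
orientation: [0.002, 1.0, 0.002, 0.003]
wrist_force: [-0.1, 0.5, -0.5]
finger_gap: 0.0423
```

```bash
python3 -c "
from h import *
st();plan(([.5835,-.1755,.018],down(0)))"
```

```text
t 3.3 tcp [ 0.587  -0.1748  0.0339] head 0.2 z [ 0.007 -0.004 -1.   ] F [-0.1  0.5 -0.5] gap 0.0423 q [-0.42  0.51 -0.19  0.86 -0.    1.15]
1 [-0.0036, 0.0007, 0.0159] [0.2, -0.4, 0.2]
--
```

Request:
carry_out --moves '[0,-0.0036,0,0.013,0.2,-0.4,0,0,0,0,0,0,0,0,0,0,0,0.0,0,0,0,-1,0,0,0.0,0,0,0,-1,0,0,0,0,0,0]'

```text
clock: 3.92
tcp_pos: [0.5826, -0.1749, 0.0192]
orientation: [-0.0, 1.0, 0.002, -0.001]
wrist_force: [0.3, 0.1, -0.1]
finger_gap: 0.0117
```

```bash
python3 -c "
from h import *
st()"
```

```text
t 3.92 tcp [ 0.5826 -0.1749  0.0192] head 0.2 z [-0.002  0.001 -1.   ] F [ 0.3  0.1 -0.1] gap 0.0117 q [-0.42  0.53 -0.2   0.84 -0.    1.14]
```

Request:
carry_out --moves '[-1,0,0,0,0,0,0,-1,0,0,0,0,0,0,-1,0,0,-0.05,0,0,0,-1,0,0,-0.05,0,0,0,-1,0,0,0,0,0,0]'

```text
clock: 4.55
tcp_pos: [0.5825, -0.1748, 0.1213]
orientation: [-0.001, 1.0, 0.002, -0.002]
wrist_force: [0.9, -0.3, -0.0]
finger_gap: 0.012
```

```bash
python3 -c "
from h import *
st()
S=snap('scene','g.png');T=snap('top','g2.png')
c=lambda a,x,y:cv2.resize(a[y:y+60,x:x+80,::-1],None,fx=5,fy=5,interpolation=cv2.INTER_CUBIC)
cv2.imwrite('pics/g3.png',np.hstack([c(S,275,220),c(T,270,205)]))"
```

```text
t 4.55 tcp [ 0.5825 -0.1748  0.1213] head 0.2 z [-0.003  0.001 -1.   ] F [ 0.9 -0.3 -0. ] gap 0.012 q [-0.42  0.44 -0.07  1.06 -0.    1.14]
```

View pics/g3.png

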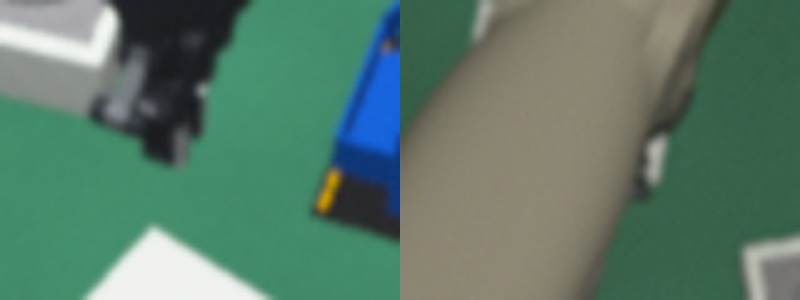

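```bash
python3 -c "
from h import *
plan(([.441,-.112,.09],down(7)))
print('then slug2');plan(([.441,-.112,.12],down(7)),([.653,-.190,.09],down(0)),p0=(np.array([.441,-.112,.03]),down(7)))"
```

```text
1 [-0.0462, -0.0207, 0.0096] [-0.1, 0.2, -2.3]
2 [-0.0454, -0.0225, 0.0094] [-0.1, 0.2, -2.3]
3 [-0.0445, -0.0243, 0.0092] [-0.1, 0.2, -2.3]
--
then slug2
1 [0.0, 0.0, -0.045] [0.0, 0.0, 0.0]
2 [0.0, 0.0, -0.045] [0.0, 0.0, 0.0]
--
1 [0.0502, 0.0258, 0.0075] [0.0, 0.0, 1.8]
2 [0.051, 0.0243, 0.0075] [0.0, 0.0, 1.8]
3 [0.0517, 0.0227, 0.0075] [0.0, 0.0, 1.8]
4 [0.0524, 0.0211, 0.0075] [0.0, 0.0, 1.8]
--
```

Request:
carry_out --moves '[-1,-0.0462,-0.0207,0.0096,0,0,-2.3,-1,-0.0454,-0.0225,0.0094,0,0,-2.3,-1,-0.0445,-0.0243,0.0092,0,0,-2.3,-1,0,0,0,0,0,0,-1,0,0,0,0,0,0]'

```text
clock: 5.28
tcp_pos: [0.4301, -0.1076, 0.0806]
orientation: [-0.006, 0.998, 0.063, -0.012]
wrist_force: [0.9, -0.4, 1.0]
finger_gap: 0.0119
```

```bash
python3 -c "
from h import *
st()
plan(([.441,-.112,.03],down(7)))"
```

```text
t 5.28 tcp [ 0.4301 -0.1076  0.0806] head 7.3 z [-0.024  0.011 -1.   ] F [ 0.9 -0.4  1. ] gap 0.0119 q [-0.43  0.2  -0.52  0.87 -0.    1.02]
1 [0.0114, 0.0065, 0.0503] [-0.8, 1.3, 0.3]
--
```

Request:
carry_out --moves '[-1,0.0114,0.0065,0.005,-0.8,1.3,0.3,-1,0,0,0.025,0,0,0,-1,0,0,0.018,0,0,0,-1,0,0,0,0,0,0,-0.3,0,0,0,0,0,0]'

```text
clock: 5.9
tcp_pos: [0.4482, -0.1155, 0.0306]
orientation: [0.001, 0.998, 0.06, 0.002]
wrist_force: [1.3, 0.5, 0.4]
finger_gap: 0.0286
```

Request:
carry_out --moves '[-0.3,0,0,0,0,0,0,-0.3,0,0,0,0,0,0,-0.3,0,0,-0.03,0,0,0,-0.3,0,0,-0.05,0,0,0,-0.3,0,0,0,0,0,0]'

```text
clock: 6.52
tcp_pos: [0.4494, -0.1161, 0.1149]
orientation: [0.002, 0.998, 0.06, 0.003]
wrist_force: [0.8, 0.2, 0.2]
finger_gap: 0.03
```

```bash
python3 -c "
from h import *
st()
plan(([.653,-.190,.07],down(0)))"
```

```text
t 6.53 tcp [ 0.4494 -0.1161  0.1149] head 6.9 z [ 0.007 -0.003 -1.   ] F [0.8 0.2 0.2] gap 0.03 q [-0.43  0.18 -0.46  0.93 -0.    1.02]
1 [0.0482, 0.0244, 0.0116] [0.1, -0.1, 1.7]
2 [0.049, 0.023, 0.0115] [0.1, -0.1, 1.7]
3 [0.0497, 0.0215, 0.0114] [0.1, -0.1, 1.7]
4 [0.0503, 0.02, 0.0113] [0.1, -0.1, 1.7]
--
```

Request:
carry_out --moves '[0,0.0482,0.0244,0.01,0.1,-0.1,1.7,0,0.049,0.023,0.01,0,0,1.7,0,0.0497,0.0215,0.01,0,0,1.7,0,0.04,0.016,0.01,0,0,1.4,0,0,0,0,0,0,0]'

```text
clock: 7.15
tcp_pos: [0.6453, -0.1872, 0.0715]
orientation: [0.001, 1.0, 0.001, 0.001]
wrist_force: [-0.5, 0.5, -0.4]
finger_gap: 0.0429
```

```bash
python3 slugs.py; python3 -c "
from h import *
plan(([.653,-.190,.018],down(0)))"
```

```text
top ([265.6, 193.6], 17, [0.7217, -0.0066, 0.012])
top ([321.9, 225.7], 6, [0.6139, -0.1978, 0.012])
top ([312.7, 247.8], 8, [0.5386, -0.1679, 0.012])
t 7.35 tcp [ 0.6426 -0.1858  0.0743] head 0.2 z [ 0.003 -0.001 -1.   ] F [ 0.3 -0.3 -0.7] gap 0.043 q [-0.4   0.58  0.04  1.03  0.    1.17]
1 [0.0102, 0.0041, 0.0563] [0.1, -0.2, 0.2]
--
```

Request:
carry_out --moves '[0,0.0075,0.003,0.01,0,0,0,0,0,0,0.025,0,0,0,0,0,0,0.015,0,0,0,0,0,0,0.002,0,0,0,0,0,0,0,0,0,0]'

```text
clock: 7.98
tcp_pos: [0.6501, -0.1886, 0.0234]
orientation: [0.001, 1.0, 0.002, 0.003]
wrist_force: [0.8, 0.2, 0.3]
finger_gap: 0.0426
```

```bash
python3 -c "
from h import *
st();plan(([.653,-.190,.018],down(0)))"
```

```text
t 7.97 tcp [ 0.6501 -0.1886  0.0234] head 0.2 z [ 0.006 -0.002 -1.   ] F [0.8 0.2 0.3] gap 0.0426 q [-0.4   0.63 -0.    0.93  0.    1.17]
1 [0.0029, 0.0014, 0.0054] [0.1, -0.4, 0.2]
--
```

Request:
carry_out --moves '[0,0.002,0.001,0.004,0,0,0,0,0,0,0,0,0,0,-1,0,0,0,0,0,0,-1,0,0,0,0,0,0,-1,0,0,0,0,0,0]'

```text
clock: 8.6
tcp_pos: [0.6537, -0.1903, 0.0214]
orientation: [0.002, 1.0, 0.002, 0.005]
wrist_force: [0.5, 0.5, 0.5]
finger_gap: 0.0116
```

Request:
carry_out --moves '[-1,0,0,0,0,0,0,-1,0,0,-0.03,0,0,0,-1,0,0,-0.04,0,0,0,-1,0,0,0,0,0,0,-1,0,0,0,0,0,0]'

```text
clock: 9.22
tcp_pos: [0.6519, -0.1896, 0.0917]
orientation: [0.001, 1.0, 0.002, 0.003]
wrist_force: [0.0, 0.2, -0.6]
finger_gap: 0.0113
```

```bash
python3 slugs.py; python3 -c "
from h import *
plan(([.44,-.066,.085],down(7)))"
```

```text
top ([265.3, 193.2], 13, [0.7231, -0.0055, 0.012])
top ([266.1, 214.2], 48, [0.6504, -0.0101, 0.012])
top ([270.2, 220.1], 48, [0.6305, -0.0244, 0.012])
top ([322.8, 221.2], 9, [0.6293, -0.2006, 0.012])
top ([338.6, 224.1], 5, [0.62, -0.2533, 0.012])
top ([336.2, 228.6], 7, [0.6047, -0.2455, 0.012])
top ([313.4, 245.3], 17, [0.5469, -0.17, 0.012])
scene ([273.6, 270.4], 10, [0.622, -0.2542, 0.012])
t 9.43 tcp [ 0.6518 -0.1895  0.0911] head 0.2 z [ 0.006 -0.002 -1.   ] F [-0.3 -0.   0.7] gap 0.0119 q [-0.4   0.58  0.09  1.07  0.    1.17]
1 [-0.0423, -0.0249, 0.0009] [0.0, -0.1, -1.4]
2 [-0.0417, -0.0259, 0.001] [0.0, -0.1, -1.4]
3 [-0.041, -0.0268, 0.001] [0.0, -0.1, -1.4]
4 [-0.0404, -0.0278, 0.0011] [0.0, -0.1, -1.4]
5 [-0.0397, -0.0288, 0.0012] [0.0, -0.1, -1.4]
--
```

Request:
carry_out --moves '[-1,-0.0423,-0.0249,-0.02,0,0,-1.4,-1,-0.0417,-0.0259,-0.015,0,0,-1.4,-1,-0.041,-0.0268,0,0,0,-1.4,-1,-0.0404,-0.0278,0,0,0,-1.4,-1,-0.0287,-0.02,0,0,0,-1.4]'

```text
clock: 10.05
tcp_pos: [0.4449, -0.0714, 0.1194]
orientation: [-0.0, 0.998, 0.064, -0.001]
wrist_force: [0.2, 0.9, 0.8]
finger_gap: 0.0116
```

Request:
carry_out --moves '[-1,0,0,0,0,0,0,-1,0,0,0,0,0,0,-1,0,0,0,0,0,0,-1,0,0,0,0,0,0,-1,0,0,0,0,0,0]'

```text
clock: 10.68
tcp_pos: [0.4445, -0.0713, 0.1184]
orientation: [-0.001, 0.998, 0.064, -0.002]
wrist_force: [-1.0, -0.4, -0.4]
finger_gap: 0.0115
```

```bash
python3 -c "
from h import *
st();plan(([.44,-.066,.032],down(7)))"
```

```text
t 10.68 tcp [ 0.4445 -0.0713  0.1184] head 7.3 z [-0.003  0.001 -1.   ] F [-1.  -0.4 -0.4] gap 0.0115 q [-0.34  0.16 -0.47  0.94  0.    1.1 ]
1 [-0.0018, -0.0029, 0.0432] [-0.0, 0.1, 0.2]
2 [-0.0019, -0.0029, 0.0432] [-0.0, 0.1, 0.2]
--
```

Request:
carry_out --moves '[-1,-0.0018,-0.003,0.035,0,0,0,-1,0,0,0.03,0,0,0,-1,0,0,0.014,0,0,0,-1,0,0,0,0,0,0,-1,0,0,0,0,0,0]'

```text
clock: 11.3
tcp_pos: [0.4449, -0.0699, 0.038]
orientation: [-0.0, 0.998, 0.063, -0.0]
wrist_force: [0.0, -0.1, 0.2]
finger_gap: 0.0114
```

Request:
carry_out --moves '[-0.3,0,0,0,0,0,0,-0.3,0,0,0,0,0,0,-0.3,0,0,0,0,0,0,-0.3,0,0,-0.04,0,0,0,-0.3,0,0,-0.05,0,0,0]'

```text
clock: 11.92
tcp_pos: [0.4433, -0.0694, 0.1287]
orientation: [-0.001, 0.998, 0.063, -0.002]
wrist_force: [0.1, 0.2, 0.1]
finger_gap: 0.0301
```

```bash
python3 -c "
from h import *
st();plan(([.668,-.104,.075],down(0)))"
```

```text
t 11.93 tcp [ 0.4433 -0.0694  0.1287] head 7.3 z [-0.004  0.002 -1.   ] F [0.1 0.2 0.1] gap 0.0301 q [-0.33  0.15 -0.46  0.97  0.    1.11]
1 [0.0547, 0.0157, 0.0132] [-0.0, 0.1, 1.8]
2 [0.0551, 0.014, 0.0132] [-0.0, 0.1, 1.8]
3 [0.0555, 0.0122, 0.0133] [-0.0, 0.1, 1.8]
4 [0.0559, 0.0104, 0.0134] [-0.0, 0.1, 1.8]
--
```

Request:
carry_out --moves '[0,0.0547,0.0157,0,0,0,1.8,0,0.0551,0.014,0,0,0,1.8,0,0.0555,0.0122,0.025,0,0,1.8,0,0.046,0.008,0.02,0,0,1.4,0,0,0,0,0,0,0]'

```text
clock: 12.55
tcp_pos: [0.6677, -0.1041, 0.0907]
orientation: [0.002, 1.0, 0.002, 0.005]
wrist_force: [-1.3, 0.4, -0.3]
finger_gap: 0.0427
```

Request:
carry_out --moves '[0,0,0,0,0,0,0,0,0,0,0,0,0,0,0,0,0,0,0,0,0,0,0,0,0,0,0,0,0,0,0,0,0,0,0]'

```text
clock: 13.18
tcp_pos: [0.6651, -0.1036, 0.0944]
orientation: [0.002, 1.0, 0.002, 0.006]
wrist_force: [-0.0, -0.1, 0.2]
finger_gap: 0.0423
```

```bash
python3 slugs.py | grep scene; python3 -c "
from h import *
st();plan(([.668,-.104,.018],down(0)))"
```

```text
t 13.38 tcp [ 0.6652 -0.1036  0.0938] head 0.2 z [ 0.011 -0.003 -1.   ] F [-0.8 -0.1  0.1] gap 0.0429 q [-0.27  0.57  0.07  1.06 -0.    1.29]
1 [0.001, 0.0001, 0.0379] [0.1, -0.3, 0.1]
2 [0.0012, 0.0001, 0.0379] [0.1, -0.3, 0.1]
--
```

Request:
carry_out --moves '[0,0.001,0,0.035,0,-0.4,0,0,0.001,0,0.025,0,0,0,0,0,0,0.014,0,0,0,0,0,0,0,0,0,0,0,0,0,0,0,0,0]'

```text
clock: 14.0
tcp_pos: [0.6692, -0.1043, 0.0194]
orientation: [0.002, 1.0, 0.002, 0.003]
wrist_force: [0.1, 0.4, -1.1]
finger_gap: 0.0427
```

```bash
python3 -c "
from h import *
st();plan(([.668,-.104,.018],down(0)))"
```

```text
t 14.0 tcp [ 0.6692 -0.1043  0.0194] head 0.2 z [ 0.006 -0.004 -1.   ] F [ 0.1  0.4 -1.1] gap 0.0427 q [-0.27  0.64 -0.01  0.92 -0.    1.29]
1 [-0.0012, -0.0003, 0.0014] [0.2, -0.4, 0.2]
--
```

Request:
carry_out --moves '[-1,0,0,0,0,0,0,-1,0,0,0,0,0,0,-1,0,0,0,0,0,0,-1,0,0,0,0,0,0,-1,0,0,0,0,0,0]'

```text
clock: 14.62
tcp_pos: [0.6709, -0.1048, 0.0224]
orientation: [0.003, 1.0, 0.002, 0.005]
wrist_force: [-1.3, -1.1, -0.0]
finger_gap: 0.0114
```

Request:
carry_out --moves '[-1,0,0,-0.03,0,0,0,-1,0,0,-0.05,0,0,0,-1,0,0,-0.02,0,0,0,-1,0,0,0,0,0,0,-1,0,0,0,0,0,0]'

```text
clock: 15.25
tcp_pos: [0.6686, -0.1039, 0.1227]
orientation: [0.002, 1.0, 0.002, 0.003]
wrist_force: [1.0, -0.4, -0.7]
finger_gap: 0.0115
```

```bash
python3 -c "
from h import *
st();plan(([.427,-.094,.125],down(7)))"
```

```text
t 15.25 tcp [ 0.6686 -0.1039  0.1227] head 0.2 z [ 0.007 -0.004 -1.   ] F [ 1.  -0.4 -0.7] gap 0.0115 q [-0.27  0.56  0.12  1.13 -0.    1.29]
1 [-0.0483, -0.0022, -0.0008] [0.1, -0.1, -1.4]
2 [-0.0482, -0.0033, -0.0007] [0.1, -0.1, -1.4]
3 [-0.0482, -0.0045, -0.0007] [0.1, -0.1, -1.4]
4 [-0.048, -0.0056, -0.0006] [0.1, -0.1, -1.4]
5 [-0.0479, -0.0067, -0.0005] [0.1, -0.1, -1.4]
--
```

Request:
carry_out --moves '[-1,-0.0483,-0.0022,0,0,0,-1.4,-1,-0.0482,-0.0033,0,0,0,-1.4,-1,-0.0482,-0.0045,0,0,0,-1.4,-1,-0.048,-0.0056,0,0,0,-1.4,-1,-0.037,-0.0047,0,0,0,-1.4]'

```text
clock: 15.88
tcp_pos: [0.4296, -0.094, 0.1122]
orientation: [0.0, 0.998, 0.066, -0.002]
wrist_force: [0.2, -0.7, 0.5]
finger_gap: 0.0116
```

Request:
carry_out --moves '[-1,0,0,0,0,0,0,-1,0,0,0,0,0,0,-1,0,0,0,0,0,0,-1,0,0,0,0,0,0,-1,0,0,0,0,0,0]'

```text
clock: 16.5
tcp_pos: [0.4281, -0.0934, 0.1096]
orientation: [-0.001, 0.998, 0.065, -0.004]
wrist_force: [0.1, 0.4, -0.9]
finger_gap: 0.0115
```

```bash
python3 -c "
from h import *
st();plan(([.427,-.094,.032],down(7)))"
```

```text
t 16.5 tcp [ 0.4281 -0.0934  0.1096] head 7.5 z [-0.007  0.001 -1.   ] F [ 0.1  0.4 -0.9] gap 0.0115 q [-0.4   0.15 -0.51  0.92 -0.    1.04]
1 [-0.0003, 0.0003, 0.0388] [-0.1, 0.2, 0.2]
2 [-0.0004, 0.0003, 0.0388] [-0.1, 0.2, 0.2]
--
```

Request:
carry_out --moves '[-1,0,0,0.035,0,0,0,-1,0,0,0.028,0,0,0,-1,0,0,0.013,0,0,0,-1,0,0,0,0,0,0,-1,0,0,0,0,0,0]'

```text
clock: 17.12
tcp_pos: [0.431, -0.0943, 0.0333]
orientation: [0.0, 0.998, 0.066, -0.002]
wrist_force: [0.1, -0.8, 0.2]
finger_gap: 0.0118
```

Request:
carry_out --moves '[-0.3,0,0,0,0,0,0,-0.3,0,0,0,0,0,0,-0.3,0,0,0,0,0,0,-0.3,0,0,-0.04,0,0,0,-0.3,0,0,-0.05,0,0,0]'

```text
clock: 17.75
tcp_pos: [0.4297, -0.0936, 0.1242]
orientation: [-0.001, 0.998, 0.066, -0.003]
wrist_force: [1.2, -0.1, -0.9]
finger_gap: 0.0301
```

Request:
carry_out --moves '[0,0,0,-0.05,0,0,0,0,0,-0.05,-0.05,0,0,0,0,0,-0.05,0,0,0,0,0,0,-0.05,0,0,0,0,0,0,-0.02,0,0,0,0]'

```text
clock: 18.38
tcp_pos: [0.4123, 0.0704, 0.2267]
orientation: [0.001, 0.998, 0.063, 0.003]
wrist_force: [0.2, -0.7, -1.0]
finger_gap: 0.0426
```

```bash
python3 -c "
from h import *
st()
S=np.mean([env.read_camera('scene').astype(float) for _ in range(4)],0);T=np.mean([env.read_camera('top').astype(float) for _ in range(4)],0)
np.save('S1.npy',S);np.save('T1.npy',T)
c=lambda a,x,y,w:cv2.resize((255*(a[y:y+int(w*.75),x:x+w,::-1]/255)**.6).astype(np.uint8),(400,300),interpolation=cv2.INTER_CUBIC)
cv2.imwrite('pics/g4.png',np.vstack([np.hstack([c(S,335,210,60),c(T,260,245,60)]),np.hstack([c(S,265,240,100),c(T,260,190,100)])]))"
```

```text
t 18.38 tcp [0.4123 0.0704 0.2267] head 7.2 z [ 0.007 -0.001 -1.   ] F [ 0.2 -0.7 -1. ] gap 0.0426 q [-0.02  0.01 -0.36  1.2  -0.    1.42]
```

View pics/g4.png

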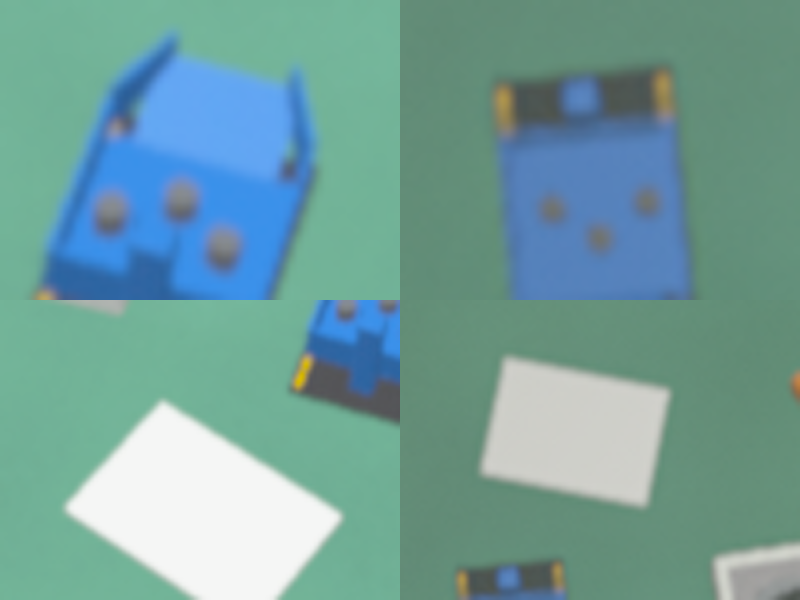

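The three slugs stand in the scoop (top crop near (552,208), (598,238) and (645,202)), the white mat is empty, and the scoop hasn't moved. Next I grip the post.

```bash
python3 -c "
from h import *
plan(([.491,-.084,.14],down(7)))"
```

```text
1 [0.0147, 0.0399, 0.0216] [0.0, -0.1, -0.0]
2 [0.0147, 0.0399, 0.0216] [0.0, -0.1, -0.0]
3 [0.0147, 0.0399, 0.0216] [0.0, -0.1, -0.0]
4 [0.0147, 0.04, 0.0215] [0.0, -0.1, -0.0]
--
```

Request:
carry_out --moves '[0,0.0147,0.04,0.0216,0,0,0,0,0.0147,0.04,0.0216,0,0,0,0,0.0147,0.04,0.0216,0,0,0,0,0.01,0.028,0.015,0,0,0,0,0,0,0,0,0,0]'

```text
clock: 19.4
tcp_pos: [0.488, -0.0813, 0.1446]
orientation: [0.001, 0.998, 0.058, 0.004]
wrist_force: [-1.0, 0.8, 0.6]
finger_gap: 0.0428
```

```bash
python3 -c "
from h import *
st();plan(([.491,-.084,.049],down(7)))"
```

```text
t 19.4 tcp [ 0.488  -0.0813  0.1446] head 6.7 z [ 0.007 -0.002 -1.   ] F [-1.   0.8  0.6] gap 0.0428 q [-0.33  0.21 -0.34  1.01  0.    1.13]
1 [0.001, 0.0014, 0.0478] [0.1, -0.2, -0.2]
2 [0.0012, 0.0015, 0.0478] [0.1, -0.2, -0.2]
--
```

Request:
carry_out --moves '[0,0.0015,0.0015,0.04,0,-0.3,-0.3,0,0.001,0.001,0.035,0,0,0,0,0,0,0.014,0,0,0,0,0,0,0,0,0,0,0,0,0,0,0,0,0]'

```text
clock: 20.02
tcp_pos: [0.4919, -0.0846, 0.0567]
orientation: [0.001, 0.998, 0.059, 0.002]
wrist_force: [0.7, -0.8, -0.6]
finger_gap: 0.0426
```

Request:
carry_out --moves '[-1,0,0,0,0,0,0,-1,0,0,0,0,0,0,-1,0,0,0,0,0,0,-1,0,0,0,0,0,0,-1,0,0,0,0,0,0]' --squeeze 80

```text
clock: 20.65
tcp_pos: [0.4935, -0.0847, 0.0594]
orientation: [0.002, 0.998, 0.059, 0.004]
wrist_force: [0.2, 0.4, -1.3]
finger_gap: 0.0142
```

```bash
python3 -c "
from h import *
st()"
```

```text
t 20.65 tcp [ 0.4935 -0.0847  0.0594] head 6.8 z [ 0.009 -0.004 -1.   ] F [ 0.2  0.4 -1.3] gap 0.0142 q [-0.33  0.3  -0.45  0.81 -0.    1.12]
```

```bash
python3 -c "
from h import *
D=lambda t: down(6.8)*R.from_euler('y',t,degrees=True)
plan(([.493,-.085,.20],D(0)),([.56,0,.30],D(30)),([.68,.154,.30],D(40)),step=.05,ang=8)"
```

```text
1 [0.0002, 0.0003, -0.0469] [0.1, -0.2, 0.0]
2 [0.0001, 0.0002, -0.0469] [0.1, -0.2, 0.0]
3 [-0.0, 0.0001, -0.0469] [0.1, -0.2, 0.0]
--
1 [0.0191, -0.0191, -0.025] [0.0, 7.5, -0.0]
2 [0.0222, -0.0191, -0.0223] [0.0, 7.5, -0.0]
3 [0.025, -0.0191, -0.0192] [0.0, 7.5, -0.0]
4 [0.0273, -0.0191, -0.0158] [0.0, 7.5, -0.0]
--
1 [0.0297, -0.0347, 0.0172] [0.0, 2.5, 0.0]
2 [0.029, -0.0347, 0.0185] [0.0, 2.5, 0.0]
3 [0.0281, -0.0347, 0.0197] [0.0, 2.5, 0.0]
4 [0.0272, -0.0347, 0.0209] [0.0, 2.5, 0.0]
--
```

Request:
carry_out --moves '[-1,0,0,-0.02,0,-0.4,0,-1,0,0,-0.04,0,-0.2,0,-1,0,0,-0.045,0,0,0,-1,0,0,-0.025,0,0,0,-1,0,0,0,0,0,0]'

```text
clock: 21.28
tcp_pos: [0.4922, -0.0838, 0.1912]
orientation: [0.002, 0.998, 0.059, -0.003]
wrist_force: [-0.0, -0.6, -1.7]
finger_gap: 0.0146
```

```bash
python3 -c "
from h import *
st()
D=lambda t: down(6.8)*R.from_euler('y',t,degrees=True)
plan(([.56,0,.30],D(30)),step=.05,ang=8)"
```

```text
t 21.27 tcp [ 0.4922 -0.0838  0.1912] head 6.8 z [-0.005 -0.003 -1.   ] F [-0.  -0.6 -1.7] gap 0.0146 q [-0.33  0.19 -0.24  1.14 -0.    1.13]
1 [0.0191, -0.0187, -0.0274] [0.0, 7.6, 0.0]
2 [0.0226, -0.0187, -0.0246] [0.0, 7.6, 0.0]
3 [0.0256, -0.0188, -0.0214] [0.0, 7.6, 0.0]
4 [0.0282, -0.0188, -0.0178] [0.0, 7.6, 0.0]
--
```

Request:
carry_out --moves '[-1,0.0191,-0.0187,-0.0274,0,7.6,0,-1,0.0226,-0.0187,-0.0246,0,7.6,0,-1,0.0256,-0.0187,-0.0214,0,7.6,0,-1,0.02,-0.013,-0.013,0,5.5,0,-1,0,0,0,0,0,0]'

```text
clock: 21.9
tcp_pos: [0.5531, -0.0042, 0.2852]
orientation: [-0.016, 0.969, 0.057, 0.242]
wrist_force: [-0.2, -0.7, -1.0]
finger_gap: 0.0142
```

```bash
python3 -c "
from h import *
st()
D=lambda t: down(6.8)*R.from_euler('y',t,degrees=True)
plan(([.68,.154,.30],D(40)),step=.05,ang=8)"
```

```text
t 21.9 tcp [ 0.5531 -0.0042  0.2852] head 6.7 z [ 0.466  0.058 -0.883] F [-0.2 -0.7 -1. ] gap 0.0142 q [-0.24 -0.11 -0.44  0.77  0.17  1.25]
1 [0.0269, -0.0284, 0.0111] [-0.0, 2.4, -0.0]
2 [0.0264, -0.0284, 0.0122] [-0.0, 2.4, -0.0]
3 [0.0259, -0.0284, 0.0132] [-0.0, 2.4, -0.0]
4 [0.0253, -0.0284, 0.0143] [-0.0, 2.4, -0.0]
5 [0.0247, -0.0284, 0.0153] [-0.0, 2.4, -0.0]
--
```

Request:
carry_out --moves '[-1,0.0269,-0.0284,0.0111,0,2.4,0,-1,0.0264,-0.0284,0.0122,0,2.4,0,-1,0.0259,-0.0284,0.0132,0,2.4,0,-1,0.0253,-0.0284,0.0143,0,2.4,0,-1,0.017,-0.019,0.01,0,1.6,0]'

```text
clock: 22.52
tcp_pos: [0.6711, 0.1417, 0.2835]
orientation: [-0.018, 0.944, 0.052, 0.324]
wrist_force: [0.6, -0.6, -1.1]
finger_gap: 0.0143
```

```bash
cat > pour.py <<'E'
from h import *
import sys
D=lambda t: down(6.8)*R.from_euler('y',t,degrees=True)
u=np.array([.993,.1184,0]); L=np.array([.594,.143,0])+.015*u
def P(t,lz):
    a=np.radians(t); return L+u*(.129*np.cos(a)-.0424*np.sin(a))+[0,0,lz+.129*np.sin(a)+.0424*np.cos(a)]
st(); t,r=tool()
th=np.arccos(-r.as_matrix()[2,2]); h=r.apply([1,0,0]); 
lip=t+r.apply([-.129,0,.0424]); print('tilt',np.degrees(th).round(1),'lip',np.round(lip,4))
v=[float(x) for x in sys.argv[1:]]
plan(*[(P(v[i],v[i+1]),D(v[i])) for i in range(0,len(v),2)],step=.05,ang=6)
E
python3 pour.py 40 .185 60 .178
```

```text
t 22.52 tcp [0.6711 0.1417 0.2835] head 6.2 z [ 0.61   0.068 -0.789] F [ 0.6 -0.6 -1.1] gap 0.0143 q [ 0.08  0.05 -0.4   0.46  0.02  1.55]
tilt 37.9 lip [0.5957 0.1335 0.1708]
1 [0.0184, -0.0105, -0.0072] [0.3, 2.1, -0.4]
--
1 [-0.0067, -0.0, -0.0091] [0.0, 5.0, 0.0]
2 [-0.0059, -0.0, -0.0096] [0.0, 5.0, 0.0]
3 [-0.005, -0.0, -0.0101] [0.0, 5.0, 0.0]
4 [-0.0041, -0.0, -0.0105] [0.0, 5.0, 0.0]
--
```

Request:
carry_out --moves '[-1,0.014,-0.008,-0.007,0.3,2,-0.4,-1,0,0,0,0,0,0,-1,-0.0067,0,-0.0091,0,5,0,-1,-0.0059,0,-0.0096,0,5,0,-1,0,0,0,0,0,0]'

```text
clock: 23.15
tcp_pos: [0.6517, 0.1444, 0.293]
orientation: [-0.023, 0.908, 0.053, 0.414]
wrist_force: [-0.6, -0.4, -2.4]
finger_gap: 0.0144
```

```bash
python3 pour.py 60 .178 70 .176 80 .174
```

```text
t 23.15 tcp [0.6517 0.1444 0.293 ] head 6.8 z [ 0.75   0.085 -0.656] F [-0.6 -0.4 -2.4] gap 0.0144 q [ 0.09 -0.07 -0.64  0.14  0.02  1.55]
tilt 49.0 lip [0.5995 0.1381 0.1678]
1 [0.0019, -0.0026, -0.0114] [0.1, 5.5, 0.0]
2 [0.003, -0.0027, -0.0112] [0.1, 5.5, 0.0]
--
1 [-0.0055, -0.0, -0.0104] [0.0, 5.0, 0.0]
2 [-0.0046, -0.0, -0.0108] [0.0, 5.0, 0.0]
--
1 [-0.0056, -0.0, -0.0105] [0.0, 5.0, 0.0]
2 [-0.0047, -0.0, -0.011] [0.0, 5.0, 0.0]
--
```

Request:
carry_out --moves '[-1,0.008,-0.0026,-0.016,0,5.5,0,-1,0.006,-0.002,-0.0112,0,5.5,0,-1,-0.003,0,-0.0104,0,5,0,-1,-0.002,0,-0.0108,0,5,0,-1,0,0,0,0,0,0]'

```text
clock: 23.78
tcp_pos: [0.6227, 0.1412, 0.3325]
orientation: [-0.029, 0.815, 0.046, 0.576]
wrist_force: [0.3, -0.4, -2.3]
finger_gap: 0.0143
```

```bash
python3 pour.py 80 .174 90 .174
```

```text
t 23.77 tcp [0.6227 0.1412 0.3325] head 7.0 z [ 0.937  0.1   -0.334] F [ 0.3 -0.4 -2.3] gap 0.0143 q [ 0.09 -0.17 -1.01 -0.5   0.02  1.56]
tilt 70.5 lip [0.6197 0.1403 0.1968]
1 [-0.0168, -0.0025, -0.0114] [0.3, 4.8, 0.1]
2 [-0.0158, -0.0025, -0.0127] [0.3, 4.8, 0.1]
--
1 [-0.0047, -0.0, -0.0109] [0.0, 5.0, -0.0]
2 [-0.0037, -0.0, -0.0112] [0.0, 5.0, -0.0]
--
```

```bash
python3 -c "
from h import *
S=np.mean([env.read_camera('scene').astype(float) for _ in range(3)],0);T=np.mean([env.read_camera('top').astype(float) for _ in range(3)],0)
c=lambda a,x,y,w:cv2.resize((255*(a[y:y+int(w*.75),x:x+w,::-1]/255)**.6).astype(np.uint8),(400,300),interpolation=cv2.INTER_CUBIC)
cv2.imwrite('pics/g5.png',np.hstack([c(S,380,230,120),c(T,165,190,80)]))
st()"
```

```text
t 24.07 tcp [0.6247 0.1419 0.3368] head 7.0 z [ 0.939  0.101 -0.328] F [ 0.4 -0.5 -1.1] gap 0.0145 q [ 0.09 -0.17 -1.   -0.5   0.02  1.56]
```

View pics/g5.png

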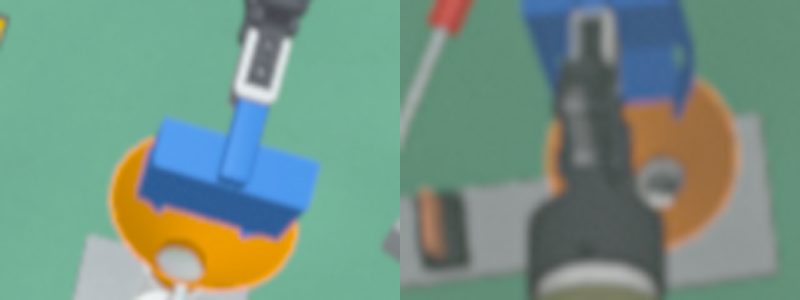

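The scoop is over the funnel mouth, tilted about 70 degrees, and something dark shows in the funnel outlet at crop (660,185). Joint 3 is near its limit, so I'll swing the heading before tilting further.

```bash
cat > pour.py <<'E'
from h import *
import sys
def D(h,t): return down(h)*R.from_euler('y',t,degrees=True)
C=np.array([.594,.143,0])
def P(h,t,lz,off=.012):
    a=np.radians(t); b=np.radians(h); u=np.array([np.cos(b),np.sin(b),0]); return C+off*u+u*(.129*np.cos(a)-.0424*np.sin(a))+[0,0,lz+.129*np.sin(a)+.0424*np.cos(a)]
st(); t,r=tool()
th=np.arccos(-r.as_matrix()[2,2]); z=r.apply([0,0,1])
print('tilt',np.degrees(th).round(1),'head',np.degrees(np.arctan2(z[1],z[0])).round(1),'lip',np.round(t+r.apply([-.129,0,.0424]),4))
v=[float(x) for x in sys.argv[1:]]
plan(*[(P(*v[i:i+3]),D(v[i],v[i+1])) for i in range(0,len(v),3)],step=.05,ang=8)
E
python3 pour.py -33 70 .185 -33 85 .178
```

```text
t 24.07 tcp [0.6247 0.1419 0.3368] head 7.0 z [ 0.939  0.101 -0.328] F [ 0.4 -0.5 -1.1] gap 0.0145 q [ 0.09 -0.17 -1.   -0.5   0.02  1.56]
tilt 70.9 head 6.2 lip [0.6226 0.1411 0.201 ]
1 [-0.0042, 0.0012, -0.0023] [-7.4, -0.2, 2.7]
2 [-0.0042, 0.0016, -0.0021] [-7.4, -0.2, 2.7]
3 [-0.0041, 0.0021, -0.0019] [-7.4, -0.2, 2.7]
4 [-0.004, 0.0025, -0.0015] [-7.4, -0.2, 2.7]
5 [-0.0038, 0.0029, -0.0012] [-7.4, -0.2, 2.7]
--
1 [-0.011, 0.0, -0.0148] [-0.0, 7.5, 0.0]
2 [-0.009, 0.0, -0.0161] [-0.0, 7.5, 0.0]
--
```

Request:
carry_out --moves '[-1,-0.004,0.0012,-0.0023,-7.4,-0.2,2.7,-1,-0.004,0.0016,-0.002,-7.4,-0.2,2.7,-1,-0.004,0.002,-0.0019,-7.4,-0.2,2.7,-1,-0.004,0.0025,-0.0015,-7.4,-0.2,2.7,-1,-0.0038,0.0029,-0.0012,-5,-0.2,1.8]'

```text
clock: 24.7
tcp_pos: [0.6099, 0.1333, 0.326]
orientation: [0.156, 0.787, -0.226, 0.553]
wrist_force: [-0.0, -0.2, -1.5]
finger_gap: 0.0144
```

```bash
python3 pour.py -33 85 .178
```

```text
t 24.7 tcp [0.6099 0.1333 0.326 ] head -32.5 z [ 0.799 -0.496 -0.339] F [-0.  -0.2 -1.5] gap 0.0144 q [ 0.46  0.03 -0.75 -0.18 -0.93  2.07]
tilt 70.2 head -31.8 lip [0.6069 0.1358 0.1902]
1 [-0.0138, -0.0001, -0.015] [-0.6, 7.4, 0.0]
2 [-0.0118, 0.0001, -0.0167] [-0.6, 7.4, 0.0]
--
```

Request:
carry_out --moves '[-1,-0.012,0,-0.015,-0.6,7.4,0,-1,-0.01,0,-0.0167,0,7.4,0,-1,0,0,0,0,0,0,-1,0,0,0,0,0,0,-1,0,0,0,0,0,0]'

```text
clock: 25.32
tcp_pos: [0.5964, 0.1527, 0.3174]
orientation: [0.179, 0.734, -0.208, 0.622]
wrist_force: [-0.1, -0.8, -0.8]
finger_gap: 0.014
```

```bash
python3 pour.py -33 92 .178;  python3 -c "
from h import *
S=np.mean([env.read_camera('scene').astype(float) for _ in range(3)],0);T=np.mean([env.read_camera('top').astype(float) for _ in range(3)],0)
c=lambda a,x,y,w:cv2.resize((255*(a[y:y+int(w*.75),x:x+w,::-1]/255)**.6).astype(np.uint8),(400,300),interpolation=cv2.INTER_CUBIC)
cv2.imwrite('pics/g6.png',np.hstack([c(S,390,240,100),c(T,175,190,80)]))"
```

```text
t 25.32 tcp [0.5964 0.1527 0.3174] head -30.2 z [ 0.837 -0.522 -0.163] F [-0.1 -0.8 -0.8] gap 0.014 q [ 0.54  0.16 -0.91 -0.73 -1.07  1.87]
tilt 80.6 head -31.9 lip [0.6138 0.1412 0.1832]
1 [-0.0085, 0.0044, -0.0147] [-0.6, 5.7, 0.2]
2 [-0.007, 0.0046, -0.0154] [-0.6, 5.7, 0.2]
--
```

View pics/g6.png

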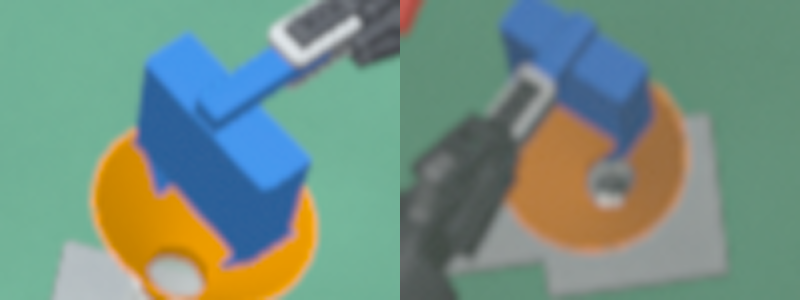

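Request:
carry_out --moves '[-1,0.005,0,0,-0.3,4,0,-1,0.015,0,0,0,0,0,-1,-0.015,0,0.0,0,0,0,-1,0.015,0,0,0,0,0,-1,-0.01,0,0,0,0,0]'

```text
clock: 26.25
tcp_pos: [0.5977, 0.1517, 0.3274]
orientation: [0.189, 0.71, -0.203, 0.647]
wrist_force: [0.2, -0.3, -0.7]
finger_gap: 0.0144
```

```bash
python3 pour.py -25 40 .2; python3 -c "
from h import *
print(env.get_state()['wrist_force'])"
```

```text
t 26.25 tcp [0.5977 0.1517 0.3274] head -29.2 z [ 0.842 -0.531 -0.091] F [ 0.2 -0.3 -0.7] gap 0.0144 q [ 0.54  0.22 -0.95 -0.98 -1.09  1.74]
tilt 84.8 head -32.3 lip [0.6232 0.1349 0.1951]
1 [-0.0007, -0.0002, 0.0142] [1.1, -7.5, -0.5]
2 [0.0011, 0.0001, 0.0142] [1.1, -7.5, -0.5]
3 [0.003, 0.0004, 0.0139] [1.1, -7.5, -0.5]
4 [0.0047, 0.0007, 0.0134] [1.1, -7.5, -0.5]
5 [0.0064, 0.001, 0.0126] [1.1, -7.5, -0.5]
6 [0.008, 0.0013, 0.0117] [1.1, -7.5, -0.5]
--
[ 0.21971873 -0.27304814 -0.72291979]
```

Request:
carry_out --moves '[-1,-0.0007,0,0.0142,1.1,-7.5,-0.5,-1,0.0011,0,0.0142,1.1,-7.5,-0.5,-1,0.003,0,0.0139,1.1,-7.5,-0.5,-1,0.0047,0,0.013,1.1,-7.5,-0.5,-1,0.0064,0,0.0126,1.1,-7.5,-0.5]'

```text
clock: 26.88
tcp_pos: [0.652, 0.1249, 0.3081]
orientation: [0.11, 0.878, -0.2, 0.42]
wrist_force: [1.9, -0.3, -1.3]
finger_gap: 0.0142
```

```bash
python3 -c "
from h import *
st()
plan(([.58,.0,.30],down(6.8)*R.from_euler('y',20,degrees=True)),([.4935,-.0847,.2],down(6.8)),step=.055,ang=9.5)"
```

```text
t 26.88 tcp [0.652  0.1249 0.3081] head -24.6 z [ 0.694 -0.361 -0.623] F [ 1.9 -0.3 -1.3] gap 0.0142 q [ 0.31  0.05 -0.48  0.32 -0.59  2.1 ]
1 [-0.0029, 0.0287, 0.0] [4.1, -6.0, -5.3]
2 [-0.0057, 0.0283, -0.0016] [4.1, -6.0, -5.3]
3 [-0.0085, 0.0275, -0.0029] [4.1, -6.0, -5.3]
4 [-0.0113, 0.0263, -0.0038] [4.1, -6.0, -5.3]
5 [-0.0141, 0.0248, -0.0043] [4.1, -6.0, -5.3]
--
1 [-0.0414, 0.0246, 0.0204] [0.0, -6.7, 0.0]
2 [-0.0388, 0.0246, 0.0251] [0.0, -6.7, 0.0]
3 [-0.0356, 0.0246, 0.0294] [0.0, -6.7, 0.0]
--
```

Request:
carry_out --moves '[-1,-0.0029,0.0287,0,4.1,-6,-5.3,-1,-0.0057,0.0283,-0.0016,4.1,-6,-5.3,-1,-0.0085,0.0275,-0.0029,4.1,-6,-5.3,-1,-0.0113,0.0263,-0.0038,4.1,-6,-5.3,-1,-0.0141,0.0248,-0.0043,4.1,-6,-5.3]'

```text
clock: 27.5
tcp_pos: [0.5791, -0.0018, 0.2963]
orientation: [-0.014, 0.984, 0.067, 0.166]
wrist_force: [-0.1, -1.4, -1.7]
finger_gap: 0.0141
```

```bash
python3 -c "
from h import *
st()
plan(([.4935,-.0847,.16],down(6.8)),step=.055,ang=9.5)
S=np.mean([env.read_camera('scene').astype(float) for _ in range(3)],0);T=np.mean([env.read_camera('top').astype(float) for _ in range(3)],0)
c=lambda a,x,y,w:cv2.resize((255*(a[y:y+int(w*.75),x:x+w,::-1]/255)**.6).astype(np.uint8),(400,300),interpolation=cv2.INTER_CUBIC)
cv2.imwrite('pics/g7.png',np.vstack([np.hstack([c(S,360,190,120),c(T,220,200,120)]),np.hstack([c(S,405,290,60),c(T,195,205,40)])]))"
```

```text
t 27.5 tcp [ 0.5791 -0.0018  0.2963] head 7.8 z [ 0.324  0.05  -0.945] F [-0.1 -1.4 -1.7] gap 0.0141 q [-0.2   0.05 -0.2   1.    0.11  1.25]
1 [-0.0339, 0.0178, 0.0242] [-0.1, -4.8, 0.3]
2 [-0.0316, 0.0179, 0.027] [-0.1, -4.8, 0.3]
3 [-0.0292, 0.0179, 0.0296] [-0.1, -4.8, 0.3]
4 [-0.0265, 0.018, 0.0319] [-0.1, -4.8, 0.3]
--
```

View pics/g7.png

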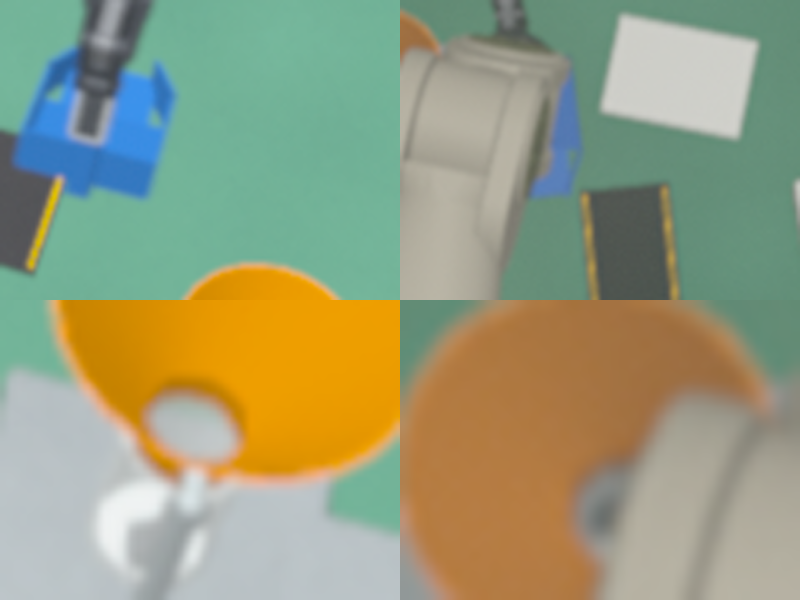

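The scoop looks empty. The tube floor at scene crop (150,530) is now partly grey and the outlet has a dark centre in the top view. I'll bring the scoop home.

Request:
carry_out --moves '[-1,-0.0339,0.0178,0.0242,0,-4.8,0.3,-1,-0.0316,0.0179,0.027,0,-4.8,0.3,-1,-0.0292,0.0179,0.0296,0,-4.8,0.3,-1,-0.02,0.0135,0.022,0,-4.5,0.3,-1,0,0,0,0,0,0]'

```text
clock: 28.42
tcp_pos: [0.4897, -0.0777, 0.1589]
orientation: [-0.005, 0.998, 0.059, -0.01]
wrist_force: [-0.4, -0.1, -1.8]
finger_gap: 0.0142
```

```bash
python3 -c "
from h import *
st()
plan(([.4935,-.0847,.061],down(6.8)))"
```

```text
t 28.43 tcp [ 0.4897 -0.0777  0.1589] head 6.8 z [-0.02   0.008 -1.   ] F [-0.4 -0.1 -1.8] gap 0.0142 q [-0.32  0.22 -0.29  1.08  0.    1.13]
1 [0.0024, 0.0042, 0.0489] [-0.3, 0.5, -0.0]
2 [0.0019, 0.0039, 0.0489] [-0.3, 0.5, -0.0]
--
```

Request:
carry_out --moves '[-1,0.0035,0.0055,0.03,-0.6,1,0,-1,0,0,0.03,0,0,0,-1,0,0,0.015,0,0,0,-1,0,0,0.004,0,0,0,-1,0,0,0,0,0,0]'

```text
clock: 29.05
tcp_pos: [0.494, -0.0816, 0.0781]
orientation: [-0.0, 0.998, 0.06, 0.001]
wrist_force: [-0.7, -0.0, -1.3]
finger_gap: 0.014
```

```bash
python3 -c "
from h import *
st()
plan(([.4935,-.0847,.06],down(6.8)))"
```

```text
t 29.05 tcp [ 0.494  -0.0816  0.0781] head 6.8 z [ 0.003  0.    -1.   ] F [-0.7 -0.  -1.3] gap 0.014 q [-0.32  0.28 -0.42  0.86  0.    1.13]
1 [-0.0009, 0.0031, 0.0181] [0.0, -0.2, 0.0]
--
```

Request:
carry_out --moves '[-1,-0.0005,0.0022,0.007,0,-0.2,0,-1,0,0,0.007,0,0,0,-1,0,0,0.003,0,0,0,-1,0,0,0.001,0,0,0,-1,0,0,0,0,0,0]'

```text
clock: 29.68
tcp_pos: [0.4954, -0.0843, 0.0609]
orientation: [0.001, 0.998, 0.06, 0.001]
wrist_force: [-0.2, -0.5, -1.2]
finger_gap: 0.0144
```

```bash
python3 -c "
from h import *
st()
plan(([.4935,-.0847,.06],down(6.8)))"
```

```text
t 29.68 tcp [ 0.4954 -0.0843  0.0609] head 6.9 z [ 0.003 -0.001 -1.   ] F [-0.2 -0.5 -1.2] gap 0.0144 q [-0.33  0.31 -0.44  0.82 -0.    1.12]
1 [-0.0019, 0.0002, 0.0008] [0.1, -0.1, 0.1]
--
```

Request:
carry_out --moves '[-1,-0.0013,0,0.0015,0,0,0,-1,0,0,0.001,0,0,0,0,0,0,0,0,0,0,0,0,0,0,0,0,0,0,0,0,0,0,0,0]'

```text
clock: 30.3
tcp_pos: [0.4946, -0.0846, 0.059]
orientation: [0.001, 0.998, 0.06, 0.002]
wrist_force: [-0.9, -0.8, -0.2]
finger_gap: 0.0426
```

Request:
carry_out --moves '[0,0,0,-0.01,0,0,0,0,0,0,-0.05,0,0,0,0,0,0,-0.06,0,0,0,0,0,0,-0.06,0,0,0,0.4,0,0,-0.03,0,0,0]'

```text
clock: 30.92
tcp_pos: [0.4917, -0.0837, 0.2753]
orientation: [0.0, 0.998, 0.06, -0.0]
wrist_force: [-0.2, -0.3, -0.8]
finger_gap: 0.0591
```

```bash
python3 -c "
from h import *
st()
plan(([.4385,.3138,.25],down(70)))"
```

```text
t 30.93 tcp [ 0.4917 -0.0837  0.2753] head 6.8 z [-0. -0. -1.] F [-0.2 -0.3 -0.8] gap 0.0591 q [-0.33  0.16 -0.08  1.34 -0.    1.12]
1 [-0.0008, -0.0573, 0.0036] [0.0, 0.0, -9.0]
2 [0.0082, -0.0567, 0.0036] [0.0, 0.0, -9.0]
3 [0.017, -0.0547, 0.0036] [0.0, 0.0, -9.0]
4 [0.0254, -0.0514, 0.0036] [0.0, 0.0, -9.0]
5 [0.0331, -0.0468, 0.0036] [0.0, 0.0, -9.0]
6 [0.04, -0.041, 0.0036] [0.0, 0.0, -9.0]
7 [0.046, -0.0342, 0.0036] [0.0, 0.0, -9.0]
--
```

Request:
carry_out --moves '[0.4,-0.0008,-0.0573,0.0036,0,0,-9,0.4,0.0082,-0.0567,0.0036,0,0,-9,0.4,0.017,-0.0547,0.0036,0,0,-9,0.4,0.0254,-0.0514,0.0036,0,0,-9,0.4,0.0331,-0.0468,0.0036,0,0,-9]'

```text
clock: 31.55
tcp_pos: [0.4555, 0.2032, 0.2648]
orientation: [0.004, 0.896, 0.444, 0.007]
wrist_force: [0.3, -0.6, 0.0]
finger_gap: 0.0602
```

Request:
carry_out --moves '[0.4,0.04,-0.041,0.0036,0,0,-9,0.4,0.034,-0.025,0.0036,0,0,-6.5,0.4,0,0,0,0,0,0,0.4,0,0,0,0,0,0,0.4,0,0,0,0,0,0]'

```text
clock: 32.17
tcp_pos: [0.439, 0.3073, 0.2598]
orientation: [0.006, 0.824, 0.566, 0.008]
wrist_force: [0.1, -0.2, -0.1]
finger_gap: 0.0598
```

```bash
python3 -c "
from h import *
st()
plan(([.4385,.3138,.15],down(70)))
S=np.mean([env.read_camera('scene').astype(float) for _ in range(3)],0);T=np.mean([env.read_camera('top').astype(float) for _ in range(3)],0)
c=lambda a,x,y,w:cv2.resize((255*(a[y:y+int(w*.75),x:x+w,::-1]/255)**.6).astype(np.uint8),(400,300),interpolation=cv2.INTER_CUBIC)
cv2.imwrite('pics/g8.png',np.vstack([np.hstack([c(S,330,205,80),c(T,255,245,80)]),np.hstack([c(S,405,290,60),c(T,195,205,40)])]))"
```

```text
t 32.17 tcp [0.439  0.3073 0.2598] head 69.0 z [ 0.019 -0.001 -1.   ] F [ 0.1 -0.2 -0.1] gap 0.0598 q [ 0.47  0.22 -0.04  1.3  -0.01  0.83]
1 [0.0026, -0.0024, 0.0549] [0.5, -0.2, -0.5]
2 [0.0028, -0.0018, 0.0549] [0.5, -0.2, -0.5]
--
```

View pics/g8.png

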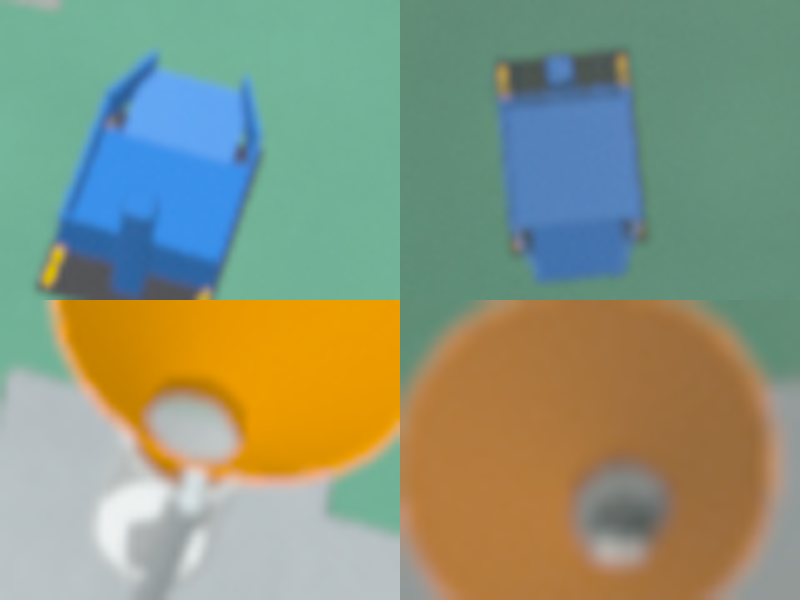

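The scoop is empty and back on its mat, post at top crop (560,68). Dark slugs show in the tube through the outlet. Now the clip.

Request:
carry_out --moves '[0.4,0.003,-0.003,0.05,0.5,-0.2,-0.8,0.4,0.001,-0.001,0.045,0.3,0,0,0.4,0,0,0.012,0,0,0,0.4,0,0,0,0,0,0,0.4,0,0,0,0,0,0]'

```text
clock: 33.1
tcp_pos: [0.441, 0.3128, 0.1538]
orientation: [0.001, 0.821, 0.571, 0.005]
wrist_force: [-0.6, 0.3, 1.0]
finger_gap: 0.0598
```

```bash
python3 -c "
from h import *
st()
plan(([.4385,.3138,.107],down(70)))"
```

```text
t 33.1 tcp [0.441  0.3128 0.1538] head 69.7 z [ 0.01   0.004 -1.   ] F [-0.6  0.3  1. ] gap 0.0598 q [ 0.47  0.28 -0.22  1.06 -0.    0.82]
1 [-0.0002, -0.0031, 0.0468] [0.5, -0.4, -0.3]
--
```

Request:
carry_out --moves '[0.4,-0.0002,-0.002,0.02,0.4,-0.3,-0.3,0.4,0,0,0.018,0,0,0,0.4,0,0,0.007,0,0,0,0.4,0,0,0,0,0,0,0.4,0,0,0,0,0,0]'

```text
clock: 33.72
tcp_pos: [0.4415, 0.3148, 0.1096]
orientation: [0.0, 0.819, 0.574, 0.004]
wrist_force: [-0.9, -0.2, -0.6]
finger_gap: 0.06
```

```bash
python3 -c "
from h import *
st()
plan(([.4385,.3138,.107],down(70)))"
```

```text
t 33.73 tcp [0.4415 0.3148 0.1096] head 70.1 z [ 0.007  0.004 -1.   ] F [-0.9 -0.2 -0.6] gap 0.06 q [ 0.47  0.32 -0.28  0.96  0.    0.82]
1 [-0.002, -0.0025, 0.0026] [0.3, -0.3, 0.1]
--
```

Request:
carry_out --moves '[0.4,-0.0012,-0.002,0.002,0,0,0,-1,0,0,0,0,0,0,-1,0,0,0,0,0,0,-1,0,0,0,0,0,0,-1,0,0,0,0,0,0]' --squeeze 45

```text
clock: 34.35
tcp_pos: [0.4396, 0.3146, 0.1086]
orientation: [0.0, 0.819, 0.574, 0.005]
wrist_force: [-0.0, -0.5, -1.1]
finger_gap: 0.022
```

Request:
carry_out --moves '[-1,0,0,0,0,0,0,-1,0,0,0,0,0,0,-1,0,0,0,0,0,0,-1,0,0,0,0,0,0,-1,0,0,0,0,0,0]'

```text
clock: 34.98
tcp_pos: [0.4396, 0.3146, 0.1085]
orientation: [0.0, 0.819, 0.574, 0.005]
wrist_force: [0.1, 1.0, 0.1]
finger_gap: 0.0225
```

```bash
python3 -c "
from h import *
st()"
```

```text
t 34.98 tcp [0.4396 0.3146 0.1085] head 70.1 z [ 0.008  0.005 -1.   ] F [0.1 1.  0.1] gap 0.0225 q [ 0.47  0.32 -0.29  0.96  0.    0.82]
```

```bash
cat > term.py <<'E'
from h import *
from scipy.optimize import least_squares
import itertools
A={'scene':np.load('S.npy'),'top':np.load('T.npy')}; B={'scene':(485,318,30,40),'top':(160,220,25,30)}
obs={}
for n,(x,y,w,h) in B.items():
    a=A[n][y:y+h,x:x+w]; W=np.clip(a[...,0]-1.25*a[...,1]-8,0,None); k=4
    Y,X=np.mgrid[:h,:w]; obs[n]=np.array([(X*W).sum(),(Y*W).sum()])/W.sum()+[x,y]; print(n,obs[n].round(2),(W>10).sum())
def model(p,n):
    c,s=np.cos(.162),np.sin(.162)
    q=[proj(n,[p[0]+c*a-s*b,p[1]+s*a+c*b,z]) for a,b,z in itertools.product((-.02,.02),(-.002,.002),(.038,.072))]
    hull=cv2.convexHull(np.array(q,np.float32)); m=cv2.moments(hull); return np.array([m['m10'],m['m01']])/m['m00']
for cams in (['scene'],['top'],['scene','top']):
    r=least_squares(lambda p:np.concatenate([model(p,n)-obs[n] for n in cams]),[.568,.293],diff_step=1e-3); print(cams,r.x.round(4),r.fun.round(2))
E
python3 term.py
```

```text
scene [499.28 335.49] 104
top [170.41 234.03] 24
['scene'] [0.572  0.2962] [-0.  0.]
['top'] [0.5707 0.2963] [-0. -0.]
['scene', 'top'] [0.5715 0.2963] [ 0.08 -0.17  0.01 -0.23]
```

Request:
carry_out --moves '[-1,0,0,-0.01,0.3,-0.3,0,-1,0,0,-0.02,0,0,0,-1,0,0,-0.03,0,0,0,-1,0,0,-0.012,0,0,0,-1,0,0,0,0,0,0]'

```text
clock: 35.6
tcp_pos: [0.4397, 0.3145, 0.1841]
orientation: [-0.0, 0.819, 0.574, 0.001]
wrist_force: [-0.8, -0.6, -1.0]
finger_gap: 0.0226
```

```bash
python3 -c "
from h import *
st()
plan(([.571,.296,.165],down(99.3)),step=.05,ang=8)"
```

```text
t 35.6 tcp [0.4397 0.3145 0.1841] head 70.1 z [ 0.001  0.001 -1.   ] F [-0.8 -0.6 -1. ] gap 0.0226 q [ 0.47  0.27 -0.16  1.14  0.    0.82]
1 [0.0068, 0.0324, 0.0048] [0.0, -0.0, -7.3]
2 [0.0027, 0.033, 0.0048] [0.0, -0.0, -7.3]
3 [-0.0016, 0.0331, 0.0048] [0.0, -0.0, -7.3]
4 [-0.0058, 0.0326, 0.0048] [0.0, -0.0, -7.3]
--
```

Request:
carry_out --moves '[-1,0.0068,0.0324,0.0048,0,0,-7.3,-1,0.0027,0.033,0.0048,0,0,-7.3,-1,-0.0016,0.0331,0.0048,0,0,-7.3,-1,-0.004,0.024,0.004,0,0,-5.3,-1,0,0,0,0,0,0]'

```text
clock: 36.22
tcp_pos: [0.5629, 0.297, 0.1594]
orientation: [-0.002, 0.655, 0.756, -0.003]
wrist_force: [0.3, 0.9, -1.8]
finger_gap: 0.0225
```

Request:
carry_out --moves '[-1,0,0,0,0,0,0,-1,0,0,0,0,0,0,-1,0,0,0,0,0,0,-1,0,0,0,0,0,0,-1,0,0,0,0,0,0]'

```text
clock: 36.85
tcp_pos: [0.5593, 0.2976, 0.1591]
orientation: [-0.003, 0.655, 0.756, -0.004]
wrist_force: [-0.3, 0.9, -0.5]
finger_gap: 0.0223
```

```bash
python3 -c "
from h import *
st()
plan(([.571,.296,.15],down(99.3)),step=.05,ang=8)
S=np.mean([env.read_camera('scene').astype(float) for _ in range(3)],0);T=np.mean([env.read_camera('top').astype(float) for _ in range(3)],0)
c=lambda a,x,y,w:cv2.resize((255*(a[y:y+int(w*.75),x:x+w,::-1]/255)**.6).astype(np.uint8),(400,300),interpolation=cv2.INTER_CUBIC)
cv2.imwrite('pics/g9.png',np.hstack([c(S,470,295,60),c(T,140,210,60)]))"
```

```text
t 36.85 tcp [0.5593 0.2976 0.1591] head 98.1 z [-0.009 -0.002 -1.   ] F [-0.3  0.9 -0.5] gap 0.0223 q [0.36 0.47 0.07 1.18 0.   0.22]
1 [-0.0033, 0.0114, 0.009] [-0.5, 0.0, -1.2]
--
```

View pics/g9.png

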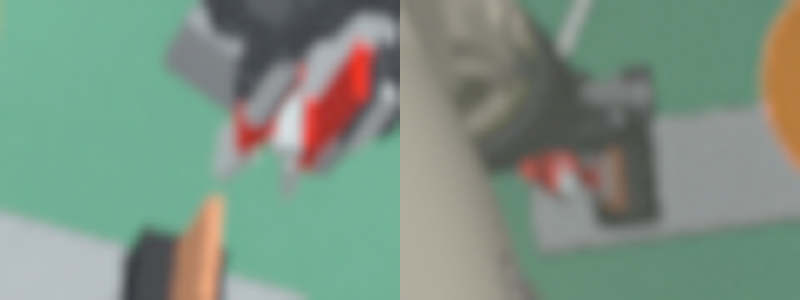

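The clip is held squeezed with its jaws gaping (scene crop tips at (222,175) and (290,195)), just short of the copper blade. I'll check its position against the projection.

```bash
python3 -c "
from h import *
for z in(.10,.105,.11): print(proj('scene',[.5593,.2976,z]))
a=lambda p:(470+(p[0]+.5)/6.667-.5,295+(p[1]+.5)/6.667-.5)
print(a((222,175)),a((290,195)))
for z in(.1,.105):print(atz('scene',a((222,175)),z),atz('scene',a((290,195)),z))
print(proj('scene',[.5512,.2929,.072]),a((212,195)))
"
```

```text
[507.59906209 321.63976818]
[508.34071747 320.55120397]
[509.08765707 319.45488384]
(502.8733313334333, 320.8236838158092) (513.0728213589321, 323.8235338233088)
[0.56197214 0.28781947 0.1       ] [0.55924459 0.30956993 0.1       ]
[0.56534878 0.28701019 0.105     ] [0.56263494 0.30865131 0.105     ]
[502.2830738  323.82813835] (501.3734063296835, 323.8235338233088)
```

Request:
carry_out --moves '[-1,-0.002,0.008,0,-0.5,0,-1,-1,0,0,0,0,0,0,-1,0,0,0,0,0,0,-1,0,0,0,0,0,0,-1,0,0,0,0,0,0]'

```text
clock: 37.78
tcp_pos: [0.5685, 0.2964, 0.1585]
orientation: [0.0, 0.648, 0.761, -0.0]
wrist_force: [0.3, -0.5, 0.3]
finger_gap: 0.0227
```

```bash
python3 -c "
from h import *
st()
plan(([.571,.296,.107],down(99.3)),step=.1,ang=8)"
```

```text
t 37.77 tcp [0.5685 0.2964 0.1585] head 99.2 z [-0.    -0.001 -1.   ] F [ 0.3 -0.5  0.3] gap 0.0227 q [ 0.36  0.47  0.08  1.18 -0.    0.2 ]
1 [-0.0007, 0.0024, 0.0515] [-0.0, 0.0, -0.1]
--
```

Request:
carry_out --moves '[-1,-0.0005,0.0015,0.015,0,0,0,-1,0,0,0.018,0,0,0,-1,0,0,0.01,0,0,0,-1,0,0,0.003,0,0,0,-1,0,0,0,0,0,0]'

```text
clock: 38.4
tcp_pos: [0.5696, 0.2959, 0.1087]
orientation: [-0.0, 0.648, 0.761, -0.001]
wrist_force: [0.0, -0.4, 0.1]
finger_gap: 0.0227
```

```bash
python3 -c "
from h import *
st()
plan(([.571,.296,.107],down(99.3)),step=.1,ang=8)"
```

```text
t 38.4 tcp [0.5696 0.2959 0.1087] head 99.2 z [-0.002 -0.001 -1.   ] F [ 0.  -0.4  0.1] gap 0.0227 q [ 0.35  0.51  0.01  1.07 -0.    0.19]
1 [-0.0001, 0.0014, 0.0017] [-0.1, 0.0, -0.1]
--
```

Request:
carry_out --moves '[-1,0,0.001,0.002,0,0,0,-1,0,0,0,0,0,0,0.0,0,0,0,0,0,0,0.4,0,0,0,0,0,0,0.4,0,0,0,0,0,0]'

```text
clock: 39.02
tcp_pos: [0.5719, 0.2965, 0.1085]
orientation: [0.001, 0.648, 0.761, 0.0]
wrist_force: [0.1, -0.1, 0.3]
finger_gap: 0.0601
```

Request:
carry_out --moves '[0.4,0,0,0,0,0,0,0.4,0,0,-0.03,0,0,0,0.4,0,0,-0.05,0,0,0,0.4,0,0,-0.06,0,0,0,0,0,0,-0.03,0,0,0]'

```text
clock: 39.65
tcp_pos: [0.5698, 0.2958, 0.2795]
orientation: [-0.001, 0.648, 0.761, -0.003]
wrist_force: [0.4, 0.3, 0.3]
finger_gap: 0.0435
```

```bash
python3 -c "
from h import *
st()
plan(([.464,-.3125,.2],down(77)),step=.058,ang=9)"
```

```text
t 39.65 tcp [0.5698 0.2958 0.2795] head 99.2 z [-0.005 -0.002 -1.   ] F [0.4 0.3 0.3] gap 0.0435 q [ 0.35  0.45  0.34  1.47 -0.    0.19]
1 [-0.053, -0.0183, 0.0074] [-0.0, 0.0, 2.0]
2 [-0.0537, -0.0164, 0.0074] [-0.0, 0.0, 2.0]
3 [-0.0542, -0.0145, 0.0074] [-0.0, 0.0, 2.0]
4 [-0.0547, -0.0126, 0.0074] [-0.0, 0.0, 2.0]
5 [-0.0551, -0.0107, 0.0073] [-0.0, 0.0, 2.0]
6 [-0.0554, -0.0087, 0.0073] [-0.0, 0.0, 2.0]
7 [-0.0557, -0.0068, 0.0073] [-0.0, 0.0, 2.0]
8 [-0.0559, -0.0048, 0.0073] [-0.0, 0.0, 2.0]
9 [-0.0561, -0.0028, 0.0073] [-0.0, 0.0, 2.0]
10 [-0.0561, -0.0009, 0.0073] [-0.0, 0.0, 2.0]
11 [-0.0561, 0.0011, 0.0072] [-0.0, 0.0, 2.0]
--
```

Request:
carry_out --moves '[0,-0.053,-0.0183,0.0,0,0,2,0,-0.0537,-0.0164,0.0,0,0,2,0,-0.0542,-0.0145,0.004,0,0,2,0,-0.0547,-0.0126,0.0074,0,0,2,0,-0.0551,-0.0107,0.0073,0,0,2]'

```text
clock: 40.28
tcp_pos: [0.5244, 0.0165, 0.2656]
orientation: [0.003, 0.711, 0.703, 0.003]
wrist_force: [0.7, -1.0, 0.4]
finger_gap: 0.0428
```

Request:
carry_out --moves '[0,-0.0554,-0.0087,0.0073,0,0,2,0,-0.0557,-0.0068,0.0073,0,0,2,0,-0.0559,-0.0048,0.0073,0,0,2,0,-0.0561,-0.0028,0.0073,0,0,2,0,-0.0561,-0.0009,0.0073,0,0,2]'

```text
clock: 40.9
tcp_pos: [0.4752, -0.269, 0.2295]
orientation: [0.005, 0.771, 0.636, 0.004]
wrist_force: [0.4, 0.5, 0.4]
finger_gap: 0.0429
```

Request:
carry_out --moves '[0,-0.04,0.0,0.0073,0,0,2,0,0,0,0,0,0,0,0,0,0,0,0,0,0,0,0,0,0,0,0,0,0,0,0,0,0,0,0]'

```text
clock: 41.52
tcp_pos: [0.4665, -0.3112, 0.2219]
orientation: [0.005, 0.784, 0.621, 0.004]
wrist_force: [-0.6, 0.3, -0.0]
finger_gap: 0.0429
```

```bash
cat > knob.py <<'E'
from h import *
S,T=np.load('S.npy'),np.load('T.npy')
def cen(a,x,y,w,h,f):
    b=a[y:y+h,x:x+w]; W=np.clip(f(b[...,0],b[...,1],b[...,2]),0,None); Y,X=np.mgrid[:h,:w]
    return np.array([(X*W).sum(),(Y*W).sum()])/W.sum()+[x,y]
red=lambda r,g,b:r-1.4*g-10
m1,m2=cen(S,290,208,14,14,red),cen(T,340,264,12,12,red)
print('mark',atz('scene',m1,.05),atz('top',m2,.05),tri(m1,m2))
# knob disc centre: dark blob in top; grey skirt ring
b=T[255:285,340:378].mean(2); print(np.round(b[4:26,8:32]).astype(int))
E
python3 knob.py; python3 -c "
from h import *
st()"
```

```text
mark [ 0.46143046 -0.27207718  0.05      ] [ 0.46079953 -0.27341678  0.05      ] (array([ 0.46075371, -0.27299601,  0.04888667]), np.float64(0.0010222991522987985))
[[118 118 119 119 118 115 113 112 110 110 110 110 112 113 115 116 116 117
  117 117 118 136 166 182]
 [118 119 119 119 115 110 108 108 109 108 105 105 105 107 111 113 112 116
  117 118 118 130 159 180]
 [117 116 115 113 110 108 106 104 104 100  92  87  89  95 105 108 107 111
  116 118 117 126 153 180]
 [116 110 108 108 107 106 101  95  91  81  67  59  63  76  95 105 106 109
  114 117 116 122 148 179]
 [113 105 103 105 105 100  87  73  66  55  43  42  47  61  84 101 108 109
  113 114 114 119 143 178]
 [111 105 105 103  96  82  66  54  46  39  37  41  44  51  70  92 105 109
  111 112 114 119 140 174]
 [109 106 105  98  79  61  50  45  40  37  39  45  45  45  56  76  96 107
  109 110 114 119 137 167]
 [106 106 103  90  65  48  44  44  40  38  42  46  46  44  49  63  86 104
  109 109 112 119 133 161]
 [105 106 101  81  57  45  45  44  40  42  50  49  45  45  47  56  78 102
  109 108 109 116 129 155]
 [106 107  98  74  52  45 
[... 730 characters left out ...]
  79  87  96 105 108 108
  110 116 119 118 117 119]
 [116 109 101 100 106 106 104 100  93  88  86  92 100 105 107 108 108 108
  111 117 119 118 118 119]
 [118 114 107 101 103 106 107 108 106 105 104 106 108 109 108 107 107 110
  115 118 118 119 118 120]
 [118 119 115 109 106 106 105 106 108 108 108 108 107 107 108 109 112 115
  118 118 119 119 119 120]
 [117 119 119 116 113 111 107 106 106 106 105 104 106 108 111 115 117 118
  118 119 119 120 119 118]
 [116 118 119 119 118 117 114 111 109 108 107 108 111 115 117 119 119 118
  119 119 119 119 118 117]]
t 41.52 tcp [ 0.4665 -0.3112  0.2219] head 76.8 z [ 0.013 -0.002 -1.   ] F [-0.6  0.3 -0. ] gap 0.0429 q [-0.74  0.28 -0.05  1.23  0.01 -0.5 ]
```

Run:
```python
from h import *
S,T=np.load('S.npy'),np.load('T.npy')
# outer skirt ring / disc: ellipse fit of dark blob in top
def ell(a,x,y,w,h,th):
    g=cv2.resize(a[y:y+h,x:x+w].mean(2).astype(np.float32),None,fx=8,fy=8,interpolation=cv2.INTER_CUBIC)
    c=max(cv2.findContours((g<th).astype(np.uint8),cv2.RETR_EXTERNAL,cv2.CHAIN_APPROX_NONE)[0],key=len); e=cv2.fitEllipse(c)
    return (x+(e[0][0]+.5)/8-.5,y+(e[0][1]+.5)/8-.5),(e[1][0]/8,e[1][1]/8)
c,ax=ell(T,345,256,25,25,78); print(c,ax)
for z in(.055,.066,.075): print(z,atz('top',c,z))
# box top outline (bright white border) in top : minAreaRect
g=T[240:300,330:390]; m=(g.mean(2)>135).astype(np.uint8); k=max(cv2.findContours(m,cv2.RETR_EXTERNAL,cv2.CHAIN_APPROX_NONE)[0],key=len)
r=cv2.minAreaRect(k); print(r); p=(r[0][0]+330,r[0][1]+240); print('box ctr',atz('top',p,.05))
P=[atz('top',np.array(q)+[330,240],.05) for q in cv2.boxPoints(r)]; print(np.round(P,4)); 
for i in range(2): d=P[i+1]-P[i]; print(np.degrees(np.arctan2(d[1],d[0])),np.linalg.norm(d))
```

```text
(357.64100551605225, 268.6753911972046) (13.022597312927246, 14.013641357421875)
0.055 [ 0.46521702 -0.31409386  0.055     ]
0.066 [ 0.4637896 -0.3133002  0.066    ]
0.075 [ 0.46262172 -0.31265083  0.075     ]
((27.654056549072266, 29.475677490234375), (36.495243072509766, 33.58394241333008), 81.02737426757812)
box ctr [ 0.46325803 -0.31449763  0.05      ]
[[ 0.5128 -0.2513  0.05  ]
 [ 0.5315 -0.3592  0.05  ]
 [ 0.4141 -0.3771  0.05  ]
 [ 0.3958 -0.2703  0.05  ]]
-80.17124462639438 0.10955073348888922
-171.32977844499857 0.11877939400284893
```

```bash
python3 -c "
from h import *
plan(([.4635,-.3137,.12],down(78)),([.4635,-.3137,.084],down(78)))"
```

```text
1 [-0.0016, -0.0018, 0.0509] [0.4, -0.0, -0.6]
2 [-0.0016, -0.0015, 0.0509] [0.4, -0.0, -0.6]
--
1 [0.0, 0.0, 0.036] [0.0, 0.0, 0.0]
--
```

Request:
carry_out --moves '[0,-0.003,-0.002,0.045,0,-0.5,-1,0,0,0,0.035,0,0,0,0,0,0,0.012,0,0,0,0,0,0,0,0,0,0,0,0,0,0,0,0,0]'

```text
clock: 42.15
tcp_pos: [0.4683, -0.3125, 0.1319]
orientation: [0.011, 0.776, 0.63, 0.001]
wrist_force: [-0.8, -0.3, 0.5]
finger_gap: 0.0426
```

```bash
python3 -c "
from h import *
st();plan(([.4635,-.3137,.084],down(78)))"
```

```text
t 42.15 tcp [ 0.4683 -0.3125  0.1319] head 78.2 z [ 0.016 -0.015 -1.   ] F [-0.8 -0.3  0.5] gap 0.0426 q [-0.73  0.33 -0.21  1.01 -0.   -0.52]
1 [-0.0016, -0.0054, 0.0479] [1.1, 0.7, 0.2]
--
```

Request:
carry_out --moves '[0,-0.001,-0.004,0.015,0.8,0.5,0,0,0,0,0.018,0,0,0,0,0,0,0.009,0,0,0,0,0,0,0.002,0,0,0,0,0,0,0,0,0,0]'

```text
clock: 42.78
tcp_pos: [0.4658, -0.315, 0.0885]
orientation: [0.004, 0.776, 0.63, 0.001]
wrist_force: [0.5, 0.2, -0.0]
finger_gap: 0.0425
```

```bash
python3 -c "
from h import *
st();plan(([.4635,-.3137,.084],down(78)))"
```

```text
t 42.77 tcp [ 0.4658 -0.315   0.0885] head 78.1 z [ 0.007 -0.006 -1.   ] F [ 0.5  0.2 -0. ] gap 0.0425 q [-0.74  0.37 -0.26  0.93 -0.   -0.53]
1 [0.0008, -0.0025, 0.0045] [0.4, 0.3, 0.1]
--
```

Request:
carry_out --moves '[0,0.0006,-0.002,0.003,0.4,0.3,0,0,0,0,0,0,0,0,-1,0,0,0,0,0,0,-1,0,0,0,0,0,0,-1,0,0,0,0,0,0]' --squeeze 40

```text
clock: 43.4
tcp_pos: [0.4646, -0.3127, 0.0868]
orientation: [-0.0, 0.776, 0.631, 0.002]
wrist_force: [0.5, -1.1, -3.0]
finger_gap: 0.0131
```

```bash
python3 -c "
from h import *
st();plan(([.4635,-.3137,.0855],down(3.5)),ang=9.4)"
```

```text
t 43.4 tcp [ 0.4646 -0.3127  0.0868] head 78.2 z [ 0.003  0.003 -1.   ] F [ 0.5 -1.1 -3. ] gap 0.0131 q [-0.74  0.38 -0.26  0.93  0.   -0.53]
1 [-0.0001, -0.0001, 0.0002] [-0.0, -0.0, 9.3]
2 [-0.0002, -0.0001, 0.0002] [-0.0, -0.0, 9.3]
3 [-0.0002, -0.0001, 0.0002] [-0.0, -0.0, 9.3]
4 [-0.0002, -0.0, 0.0002] [-0.0, -0.0, 9.3]
5 [-0.0002, 0.0, 0.0002] [-0.0, -0.0, 9.3]
6 [-0.0002, 0.0, 0.0002] [-0.0, -0.0, 9.3]
7 [-0.0002, 0.0001, 0.0002] [-0.0, -0.0, 9.3]
8 [-0.0002, 0.0001, 0.0002] [-0.0, -0.0, 9.3]
--
```

Request:
carry_out --moves '[-1,0,0,0,0,0,5,-1,0,0,0,0,0,9,-1,0,0,0,0,0,9,-1,0,0,0,0,0,9,-1,0,0,0,0,0,9]'

```text
clock: 44.02
tcp_pos: [0.4645, -0.3127, 0.0867]
orientation: [-0.0, 0.951, 0.309, 0.001]
wrist_force: [0.2, 0.9, 0.1]
finger_gap: 0.0128
```

```bash
python3 -c "
from h import *
st();plan(([.4642,-.313,.0865],down(4)),ang=9.4)"
```

```text
t 44.02 tcp [ 0.4645 -0.3127  0.0867] head 35.9 z [ 0.002  0.002 -1.   ] F [0.2 0.9 0.1] gap 0.0128 q [-0.74  0.38 -0.26  0.93  0.    0.21]
1 [-0.0001, 0.0, 0.0001] [-0.0, -0.0, 8.0]
2 [-0.0001, 0.0, 0.0001] [-0.0, -0.0, 8.0]
3 [-0.0001, 0.0, 0.0001] [-0.0, -0.0, 8.0]
4 [-0.0001, 0.0, 0.0001] [-0.0, -0.0, 8.0]
--
```

Request:
carry_out --moves '[-1,0,0,0,0,0,9,-1,0,0,0,0,0,9,-1,0,0,0,0,0,8,-1,0,0,0,0,0,3.5,-1,0,0,0,0,0,0]'

```text
clock: 44.65
tcp_pos: [0.4645, -0.3127, 0.0867]
orientation: [-0.001, 0.999, 0.048, 0.001]
wrist_force: [0.3, 0.9, -0.3]
finger_gap: 0.0131
```

```bash
python3 -c "
from h import *
st();plan(([.4642,-.313,.0865],down(4)),ang=9.4)"
```

```text
t 44.65 tcp [ 0.4645 -0.3127  0.0867] head 5.5 z [ 0.002  0.001 -1.   ] F [ 0.3  0.9 -0.3] gap 0.0131 q [-0.74  0.38 -0.26  0.93  0.    0.74]
1 [-0.0003, 0.0003, 0.0002] [-0.1, -0.1, 1.5]
--
```

Request:
carry_out --moves '[-1,0,0,0,0,0,1.4,-1,0,0,0,0,0,0,0,0,0,0,0,0,0,0,0,0,0,0,0,0,0,0,0,0,0,0,0]'

```text
clock: 45.28
tcp_pos: [0.4645, -0.3133, 0.0869]
orientation: [0.0, 0.999, 0.036, 0.001]
wrist_force: [-0.3, 0.5, 0.6]
finger_gap: 0.0428
```

Request:
carry_out --moves '[0,0,0,-0.03,0,0,0,0,0,0,-0.06,0,0,0,0,0,0,-0.06,0,0,0,0,-0.04,0.05,-0.03,0,0,0,0,-0.05,0.05,0,0,0,0]'

```text
clock: 45.9
tcp_pos: [0.3911, -0.4076, 0.2678]
orientation: [0.0, 0.999, 0.04, 0.0]
wrist_force: [-0.1, -1.4, -1.0]
finger_gap: 0.0423
```

Request:
carry_out --moves '[0,-0.05,0.05,0,0,0,0,0,-0.05,0.05,0,0,0,0,0,-0.03,0.03,0,0,0,0,0,0,0,0,0,0,0,0,0,0,0,0,0,0]'

```text
clock: 46.52
tcp_pos: [0.2775, -0.5402, 0.2683]
orientation: [0.002, 0.999, 0.038, 0.001]
wrist_force: [1.0, 1.1, 0.2]
finger_gap: 0.0427
```

Run:
```python
from h import *
st()
S=np.mean([env.read_camera('scene').astype(float) for _ in range(4)],0);T=np.mean([env.read_camera('top').astype(float) for _ in range(4)],0)
np.save('S2.npy',S);np.save('T2.npy',T)
c=lambda a,x,y,w:cv2.resize((255*(a[y:y+int(w*.75),x:x+w,::-1]/255)**.6).astype(np.uint8),(400,300),interpolation=cv2.INTER_CUBIC)
cv2.imwrite('pics/g10.png',np.vstack([np.hstack([c(S,264,190,40),c(T,338,255,40)]),np.hstack([c(S,470,295,60),c(T,145,215,60)])]))
b=T[255:285,340:378].mean(2); print(np.round(b[6:18,6:24]).astype(int))
```

```text
t 46.52 tcp [ 0.2775 -0.5402  0.2683] head 4.3 z [ 0.002 -0.005 -1.   ] F [1.  1.1 0.2] gap 0.0427 q [-1.23  0.37  0.19  1.39  0.    0.27]
[[115 116 116 114 114 112 110 107 105 104 104 104 103 103 104 105 108 108]
 [116 116 114 108 106 107 105 103  99  93  90  87  87  88  91  96 103 106]
 [117 116 111 103 102 104 101  94  84  73  66  62  61  63  67  78  92 102]
 [117 116 110 103 103 101  91  75  60  51  47  45  46  47  49  57  73  91]
 [117 113 107 105 104  97  76  55  45  43  43  42  43  42  42  45  54  69]
 [115 109 105 105 103  89  65  56  61  62  58  51  45  42  40  40  43  48]
 [113 106 104 105 100  82  63  76  92  94  84  71  54  45  44  43  43  43]
 [108 104 104 106  98  76  60  79  97  99  89  75  57  47  47  46  45  45]
 [100 102 104 106  97  71  50  57  68  69  63  56  46  42  42  42  41  43]
 [ 94  98 103 105  98  73  45  35  38  39  38  37  37  37  38  38  38  42]
 [ 99  99 100 104 101  83  54  38  37  38  38  40  41  41  41  42  43  52]
 [109 105 100 103 104  93  69  49  44  44  45  46  47  47  47  47  51  67]]
```

View pics/g10.png

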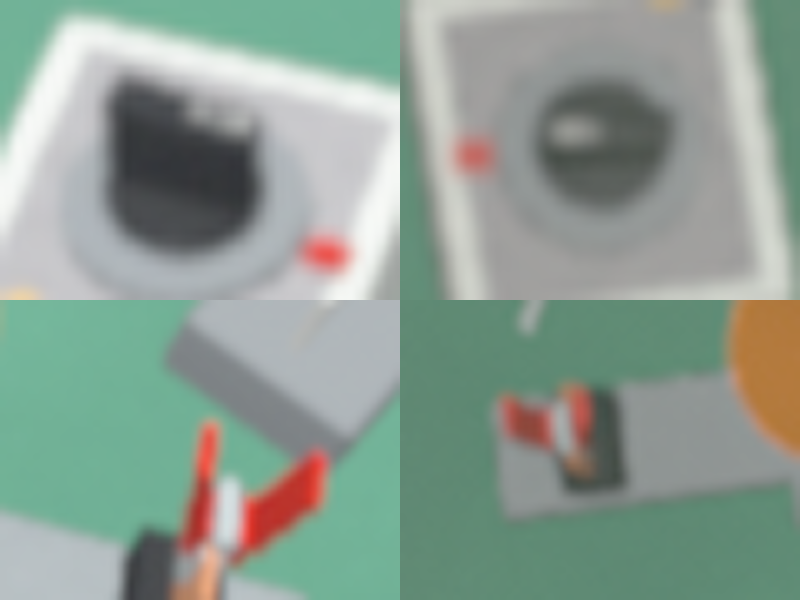

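The pointer line now faces the red mark: top crop line about (550–600,130), mark (475,155), matching the 94° heading set against about 93.5–94° measured. The clip stands upright, biting the copper blade. One last overall look.

Run:
```python
from h import *
S,T=np.load('S2.npy'),np.load('T2.npy')
g=lambda a:(255*(a[...,::-1]/255)**.6).astype(np.uint8)
c=lambda a,x,y,w,W:cv2.resize(g(a[y:y+int(w*.75),x:x+w]),(W,int(W*.75)),interpolation=cv2.INTER_CUBIC)
top=np.hstack([c(S,250,190,300,400),c(T,140,150,260,400)])
bot=np.hstack([c(S,410,305,40,400),c(T,200,210,32,400)])
cv2.imwrite('pics/g11.png',np.vstack([top,bot]))
D0,D1=np.load('T.npy'),T
d=np.abs(D0-D1).mean(2)>18; k,l,s,ce=cv2.connectedComponentsWithStats(d.astype(np.uint8))
print([(s[i,4],ce[i].round(0).tolist()) for i in range(1,k) if s[i,4]>5])
```

```text
[(np.int32(25), [294.0, 209.0]), (np.int32(24), [320.0, 214.0]), (np.int32(52), [218.0, 227.0]), (np.int32(86), [166.0, 233.0]), (np.int32(26), [315.0, 234.0]), (np.int32(6), [360.0, 262.0]), (np.int32(25), [356.0, 269.0]), (np.int32(6), [364.0, 267.0]), (np.int32(83), [157.0, 273.0]), (np.int32(8507), [415.0, 341.0]), (np.int32(1985), [268.0, 330.0]), (np.int32(55), [407.0, 322.0]), (np.int32(510), [310.0, 338.0]), (np.int32(16), [207.0, 352.0]), (np.int32(7), [209.0, 349.0]), (np.int32(9618), [409.0, 399.0]), (np.int32(25), [456.0, 365.0]), (np.int32(22), [250.0, 370.0]), (np.int32(300), [260.0, 389.0]), (np.int32(387), [230.0, 388.0]), (np.int32(14), [247.0, 375.0]), (np.int32(48), [266.0, 385.0]), (np.int32(45), [275.0, 393.0]), (np.int32(53), [226.0, 410.0]), (np.int32(145), [280.0, 437.0]), (np.int32(8), [273.0, 448.0]), (np.int32(13), [236.0, 451.0]), (np.int32(11), [263.0, 451.0]), (np.int32(43), [243.0, 455.0]), (np.int32(28), [273.0, 456.0]), (np.int32(13), [254.0, 460.0]), (np.int32(48), [243.0, 463.0])]
```

View pics/g11.png

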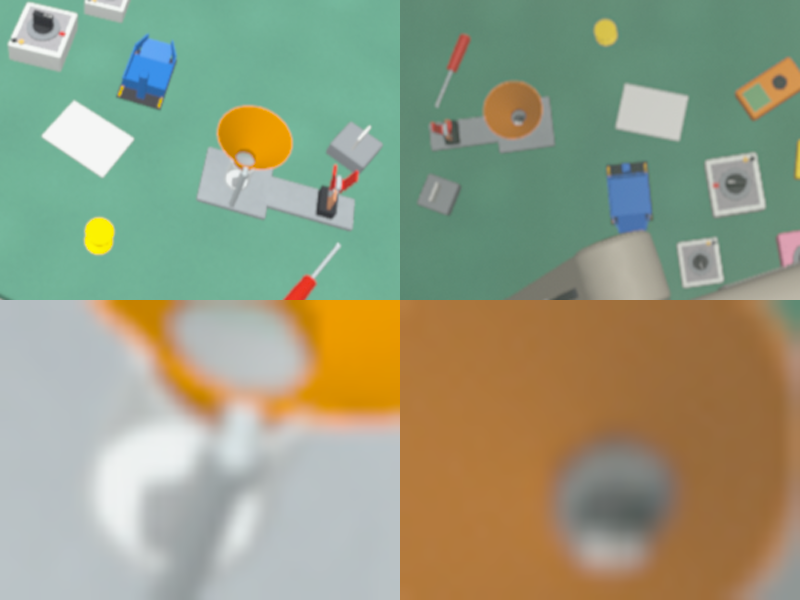

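The only changes outside the arm's region are the three emptied slug spots, the funnel outlet (slugs in the tube), the clip and stand, and the knob. The scoop and bystanders have not moved, so I'm handing in.

```bash
python3 -c "
from workcell import env
print(env.hand_in())"
```

```text
the job is handed in; nothing more can be done
None
```

I carried out every part of the task and handed the job in at about 47 s on the robot's clock; no verdict is reported back.

- **Slugs:** There were three. I gathered them into the scoop, then tipped it to about 85° over the funnel and shook it. Afterwards the scoop was empty, and a dark mass filled the tube as seen through the outlet. No slug showed on the bench. I could not count the three one by one inside the tube.
- **Scoop:** It is back upright on its mat, within about 2 mm of where it started.
- **Clip:** It is clipped upright on the copper blade. I released it at the height where I gripped it on the stand, so it should again reach about 18 mm down. I did not measure that depth directly.
- **Selector:** The pointer is at about 94° by the gripper's heading, and the red mark measures about 93.5–94°. The white line in the top picture reads nearer 91°, which disagrees by about 3°. I trusted the gripper's heading because the pads clamped flat on the bar.
- **Left alone:** A before-and-after comparison of the top view shows the spool, screwdriver, multimeter and look-alike boxes unmoved. The arm hid part of that view.

Heights triangulated from the two cameras came out about 5 mm low, so I used the heights you gave.

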